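# Put the open sample jars away in the cabinet drawer, caps tight

## Task

Put the sample jars that stand about the bench away for storage: pull the cabinet's drawer out to its stop, stand every one of these jars upright and fully down in an empty pocket of the drawer, screw each one's loose cap clockwise until it is tight, and then push the drawer fully shut. The jars already in the drawer stay in their pockets, and the other things on the bench are left where they are.

Things in the scene. Friction and masses are not known exactly. Their poses are not given: they have to be found in the camera images.
- drawer (a joint): how far the cabinet's drawer is pulled out, m: 0 = shut, 0.19 = its stop. It slides out along the -x axis of handle with about 2 N of friction, and stays where it is left.
- handle (a point): middle of the drawer's steel bow handle, 100 mm above the bench: a level bar 10 mm thick, 100 mm long along this point's y, 40 mm in front of the drawer's front face; -x of this point is the direction in which the drawer pulls out.
- cabinet: white steel cabinet fixed to the bench, 256 mm wide (its y), 185 mm deep (its x), 130 mm high, one drawer in its -x side; origin under its centre. The drawer front is 16 mm thick, its upper edge 128 mm above the bench. Inside, the clear height ends 122 mm above the bench, so a jar that is not down in its pocket blocks the drawer.
- tray (a point): centre of the drawer's grey insert at the height of the pocket floors, 16 mm above the bench; moves with the drawer, axes as handle. Six square pockets, 56 x 56 mm and 20 mm deep: centres at x = -0.04 (front row) and +0.04, y = -0.08, 0, +0.08 in this frame. At the stop all six stand clear in front of the cabinet. Inner face of the drawer front: x = -0.094.
- jar_1: square wide-mouth sample jar, white, 50 x 50 mm, 100 mm tall with cap, about 0.2 kg, origin at the centre of its underside. Square body up to 62 mm, round shoulder, then a blue cap 44 mm across from 74 to 96 mm with a 4 mm high rib across its top. A paper label marks the -x side. Stands on the bench at the start, cap loose. May be absent (None).
- jar_2: square wide-mouth sample jar, white, 50 x 50 mm, 100 mm tall with cap, about 0.2 kg, origin at the centre of its underside. Square body up to 62 mm, round shoulder, then a blue cap 44 mm across from 74 to 96 mm with a 4 mm high rib across its top. A paper label marks the -x side. Stands on the bench at the start, cap loose. May be absent (None).
- jar_3: square wide-mouth sample jar, white, 50 x 50 mm, 100 mm tall with cap, about 0.2 kg, origin at the centre of its underside. Square body up to 62 mm, round shoulder, then a blue cap 44 mm across from 74 to 96 mm with a 4 mm high rib across its top. A paper label marks the -x side. Stands on the bench at the start, cap loose. May be absent (None).
- jar_4: square wide-mouth sample jar, white, 50 x 50 mm, 100 mm tall with cap, about 0.2 kg, origin at the centre of its underside. Square body up to 62 mm, round shoulder, then a blue cap 44 mm across from 74 to 96 mm with a 4 mm high rib across its top. A paper label marks the -x side. Stands on the bench at the start, cap loose. May be absent (None).
- cap_1 (a joint): angle of the captive cap of jar_1: 0 = tight against its stop (rib along the jar's x axis, square to the label), larger = looser, anticlockwise from above, up to 1.6 rad; starts at 0.7 to 1.3. Turns about the jar's z without rising, friction 0.06 N m, stays as left. On the open bench a jar would turn along with its cap; in a pocket its square body is held.
- cap_2 (a joint): angle of the captive cap of jar_2: 0 = tight against its stop (rib along the jar's x axis, square to the label), larger = looser, anticlockwise from above, up to 1.6 rad; starts at 0.7 to 1.3. Turns about the jar's z without rising, friction 0.06 N m, stays as left. On the open bench a jar would turn along with its cap; in a pocket its square body is held.
- cap_3 (a joint): angle of the captive cap of jar_3: 0 = tight against its stop (rib along the jar's x axis, square to the label), larger = looser, anticlockwise from above, up to 1.6 rad; starts at 0.7 to 1.3. Turns about the jar's z without rising, friction 0.06 N m, stays as left. On the open bench a jar would turn along with its cap; in a pocket its square body is held.
- cap_4 (a joint): angle of the captive cap of jar_4: 0 = tight against its stop (rib along the jar's x axis, square to the label), larger = looser, anticlockwise from above, up to 1.6 rad; starts at 0.7 to 1.3. Turns about the jar's z without rising, friction 0.06 N m, stays as left. On the open bench a jar would turn along with its cap; in a pocket its square body is held.
- stored_1: a jar of the same shape and size (50 x 50 x 100 mm, origin at the centre of the underside) that already stands in a pocket of the drawer with its cap tight (this cap cannot turn). May be absent (None).
- stored_2: a jar of the same shape and size (50 x 50 x 100 mm, origin at the centre of the underside) that already stands in a pocket of the drawer with its cap tight (this cap cannot turn). May be absent (None).
- stored_3: a jar of the same shape and size (50 x 50 x 100 mm, origin at the centre of the underside) that already stands in a pocket of the drawer with its cap tight (this cap cannot turn). May be absent (None).
- stored_4: a jar of the same shape and size (50 x 50 x 100 mm, origin at the centre of the underside) that already stands in a pocket of the drawer with its cap tight (this cap cannot turn). May be absent (None).
- stored_5: a jar of the same shape and size (50 x 50 x 100 mm, origin at the centre of the underside) that already stands in a pocket of the drawer with its cap tight (this cap cannot turn). May be absent (None).
- stored_6: a jar of the same shape and size (50 x 50 x 100 mm, origin at the centre of the underside) that already stands in a pocket of the drawer with its cap tight (this cap cannot turn). May be absent (None).
- wash_bottle: bystander: clear bottle with white cap, 70 mm across, 167 mm tall; origin under its centre
- culture_flask: bystander: flat orange-filled culture flask, 30 x 52 x 138 mm, blue cap; origin under its centre
- block_heater: bystander: grey dry-block heater standing fast on the bench among the jars, 150 (its x) x 130 (its y) x 69 mm high; origin under its centre
- bench_timer: bystander: white timer lying on its back, 70 x 66 x 18 mm; origin under its centre
- marker: bystander: marker pen lying flat, 131 mm long, 17 mm thick; origin under its centre
There are look-alikes about, which are no part of the job. Leave any purple look-alike of the jar_1 alone.

How it is judged:
By the outcome, as a careful person would: the job done as asked, in the order asked, and still so for the second after the job is handed in, with the robot touching nothing.
Of stored_1, stored_2, stored_3, stored_4, stored_5, stored_6 only 1 to 2 are there at a start; the rules pass over those that are not, and their reading is None.
Of jar_1, jar_2, jar_3, jar_4 only 3 to 4 are there at a start; the rules pass over those that are not, and their reading is None.
At some moment in a run one of jar_1, jar_2, jar_3, jar_4 may be knocked a few centimetres aside while the robot is not near it.
Once in a run the grip may slacken for a moment while it holds something.
It also fails if it takes over 210 s, if anything falls off the work surface, if the arm or the gripper's body presses on something with over 40 N, if the wrist force passes 120 N, or if a joint passes its speed limit or range.

## Robot

A 7-joint arm with a two-finger parallel gripper is mounted at the origin on a cart in front of the work surface, level with it; the furniture and walls round the work are solid. World frame = base frame: x ahead of the robot, y to its left, z up, the work surface at z = 0. Lengths are in m, angles in rad, forces in N, time in s.
With the tool pointing down it reaches from about 0.425 to 0.875 m from the base axis. Payload 4.7 kg.
Tool frame: the origin (TCP) lies midway between the tips of the shut fingers; the grasp point (between the pads) lies 19 mm behind it; z points along the fingers, y is the line along which they close (so a half turn about z gives the same grasp; the last joint's range is limited). The gripper opens to 85 mm and grips with 20 to 120 N. Pads are 22 mm wide; open, the fingers measure 114 mm over their backs; the gripper's body (76 mm by 85 mm) begins 54 mm behind the grasp point. The pads swing forward as they close: fully open they stand 13 mm farther back than shut.
Start: joints at [-1.145, 0.321, -0.07, 1.45, 0.023, 1.371, -0.057], TCP at [0.26, 0.596, 0.195] pointing down, gripper open.
Joint ranges: [-2.86, 2.86], [-0.3, 2.09], [-1.38, 1.24], [0.06, 2.45], [-1.56, 4.7], [0.09, 2.05], [-2.69, 2.69]. Speed limits (rad/s): [2.57, 2.57, 3.14, 3.14, 3.14, 3.14, 3.14].

## Interface

Orientations are given as a 3x3 rotation matrix whose columns are the frame's x, y, z axes.
In Python, from plant import robot, snapshot gives the robot as it stands.
- The arm moves only by the tool apply_moves, never from a script. Its argument "rows" is a list of rows, each a list of 2 entries, a list of its own where there are three numbers: the shift along the tool's x, y, z in mm, then the turn, a rotation vector about the tool's x, y, z in rad. In form: [[[x, y, z], [ax, ay, az]], ...]. A call has 1 to 20 rows; each row shifts and turns the commanded pose from where the row before left it, along the tool's axes as they then stand; what a row does not reach is not made up. A row lasts 1/12 s, in which the tool goes at most 41.7 mm and 7.16 degrees, less where a joint would pass 70% of its speed; a pose out of reach is approached as far as the arm can. A call is refused whole if a number of a shift passes 41.7 or a number of a turn 0.125, either way. A call with a gripper value outside its range is refused whole. "jaw" is the finger opening in mm, from 0 to 85.4, set as the call begins (left out, the last holds). The fingers move at their own pace and stop on an object; "squeeze" is the grip in N (left out, the last holds). Time passes only in rows, so rows that do not move let the fingers close. It gives the time, the measured TCP pose, the force, the opening and the grip force at its end, in the units of the state.
- robot.observe(): the state, without advancing time (a new reading comes with each control period).
- snapshot(name): name is "side" or "top" or "wrist"; returns a dict with "pixels" (400x640x3 uint8, red, green, blue), "intrinsics" (3x3 intrinsics, pixels), "dist" ([k1, k2, p1, p2, k3] as OpenCV has them; the pictures are not rectified), "view" (4x4, takes a point from world to camera coordinates); the wrist camera has in their place "hand_eye" (4x4, takes a point from camera to tool coordinates, whose origin is the TCP and whose axes are the flange's). Camera axes: x right, y down, z forward; pixel columns grow to the right and rows downward; lengths in m; the calibration is good to about 2 mm. A picture is of the moment at which its call begins: read the wrist's pose just before it. There is no depth.
- robot.finish_job(): hands the job in; it is judged then, once.
The state is a dict: "time": time; "qpos": joint angles; "qvel": joint speeds; "tau": joint torques, N m; "tool_pos": TCP position; "tcp_rot": TCP orientation; "force": force on the tool from outside, world axes, zero at the start; "torque": the same for the moment, N m; "opening": finger opening in m; "grip_force": force on a finger pad.
Only numpy, scipy, OpenCV 4.12 (cv2) and the standard library are available. Lean on these libraries where they do the work, as an engineer would, in place of code of your own. Each camera call takes 0.05 s, during which the arm holds its last target. There are 200 camera calls.

## Working session

There is one attempt and no reset: what is moved stays moved. The work goes in short steps, Python scripts to look and compute and a tool call to move; the robot and the scene stay as the last step left them, time stands still between calls to the robot, and variables do not carry over. Pictures are saved under pics/ and viewed, at most 14 in all, crops included, and the job is handed in when it is done.

Besides the shell and the picture viewer there is one more tool, called as a command line: name --argument value ..., lists and objects as JSON in quotes. apply_moves: Moves the arm, as the interface text tells. Its arguments: {"type":"object","properties":{"rows":{"type":"array"},"jaw":{"type":"number"},"squeeze":{"type":"number"}},"required":["rows"]}

```bash
ls; mkdir -p pics; cat > h.py <<'E'
import numpy as np, cv2
from plant import robot, snapshot
def snap(n,name,crop=None,scale=1):
    o=robot.observe(); s=snapshot(n); im=s["pixels"]
    np.savez('pics/%s.npz'%name,**{k:np.array(v) for k,v in s.items()},tp=o["tool_pos"],tr=o["tcp_rot"])
    save(name,crop,scale); return s
def save(name,crop=None,scale=1,out=None):
    im=np.load('pics/%s.npz'%name)["pixels"]
    if crop: im=im[crop[1]:crop[3],crop[0]:crop[2]]
    im=cv2.resize(im,None,fx=scale,fy=scale,interpolation=cv2.INTER_CUBIC)
    cv2.imwrite('pics/%s.png'%(out or name),im[:,:,::-1])
def view(d):
    if "view" in d: return d["view"]
    T=np.eye(4);T[:3,:3]=d["tr"];T[:3,3]=d["tp"]
    return np.linalg.inv(T@d["hand_eye"])
def pix(name,uv,z):
    d=np.load('pics/%s.npz'%name); V=view(d)
    p=cv2.undistortPoints(np.array(uv,float).reshape(-1,1,2),d["intrinsics"],d["dist"]).reshape(-1,2)
    R=V[:3,:3];c=-R.T@V[:3,3]; r=np.c_[p,np.ones(len(p))]@R
    z=np.broadcast_to(z,len(p)); return c+r*((z-c[2])/r[:,2])[:,None]
def proj(name,P):
    d=np.load('pics/%s.npz'%name); V=view(d); P=np.array(P,float).reshape(-1,3)
    return cv2.projectPoints(P,cv2.Rodrigues(V[:3,:3])[0],V[:3,3],d["intrinsics"],d["dist"])[0].reshape(-1,2)
E
python3 - <<'E'
from h import *
np.set_printoptions(precision=3,suppress=True)
print(robot.observe())
s=snap("top","top0",None,1.25);print(s["view"]);s=snap("side","side0",None,1.25);print(s["view"]); s=snap("wrist","w0"); print(s["hand_eye"],s["intrinsics"])
E
```

```text
pics
{'time': 0.0, 'qpos': array([-1.145,  0.322, -0.07 ,  1.452,  0.023,  1.371, -0.057]), 'qvel': array([-0.   ,  0.001, -0.   , -0.001, -0.001, -0.001,  0.   ]), 'tau': array([  0.   , -49.359,  -0.382, -31.433,   0.013,   0.012,   0.   ]), 'tool_pos': array([0.26 , 0.595, 0.194]), 'tcp_rot': array([[-0.916,  0.4  , -0.001],
       [ 0.4  ,  0.916, -0.002],
       [-0.   , -0.002, -1.   ]]), 'force': array([ 0.177, -0.223,  0.226]), 'torque': array([-0.037,  0.011, -0.06 ]), 'grip_force': 0.0, 'opening': 0.08528690108273486}
[[ 0.42  -0.907 -0.005 -0.186]
 [-0.787 -0.362 -0.499  0.467]
 [ 0.451  0.213 -0.867  1.716]
 [ 0.     0.     0.     1.   ]]
[[ 0.94   0.34   0.006 -0.462]
 [ 0.29  -0.79  -0.54  -0.064]
 [-0.179  0.509 -0.842  1.745]
 [ 0.     0.     0.     1.   ]]
[[-0.    -0.962 -0.274  0.069]
 [ 1.    -0.    -0.    -0.   ]
 [ 0.    -0.274  0.962 -0.179]
 [ 0.     0.     0.     1.   ]] [[320.129   0.    314.679]
 [  0.    320.129 195.425]
 [  0.      0.      1.   ]]
```

View pics/top0.png

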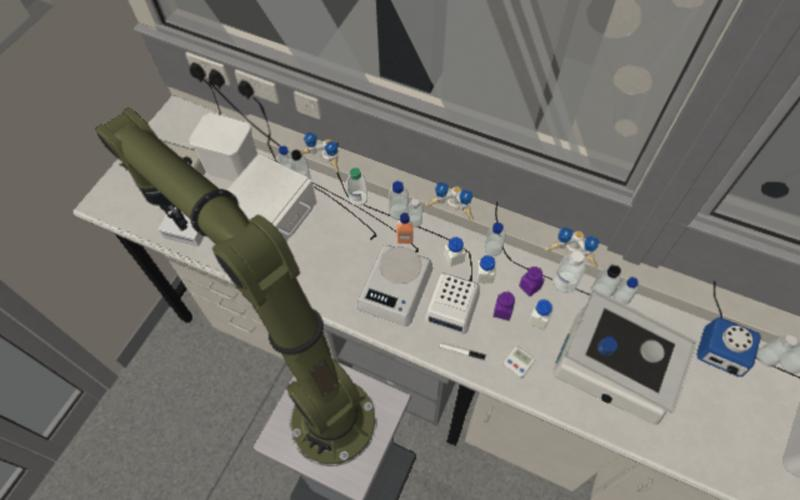

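View pics/side0.png

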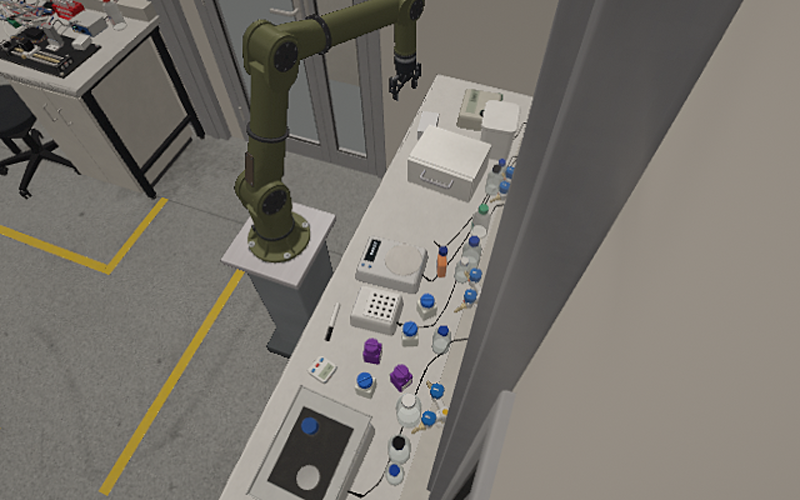

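The loose jars in top0 (1.25x pixels) are white with blue caps at (455,250), (487,268) and (543,312); side0 shows them at (427,302), (410,330) and (365,382). Possible mix-ups are the purple look-alikes at (505,305) and (532,280), the round blue-cap bottles at (498,238) and on the shelf, and the flask at (405,230). The cabinet is at (270,195) in top0, with its handle at (436,183) in side0. I'll check these in one close crop.

```bash
python3 - <<'E'
from h import *
save("top0",(335,180,455,270),5); a=cv2.imread('pics/top0.png')
save("side0",(270,220,370,330),5,"x"); b=cv2.imread('pics/x.png')
cv2.imwrite('pics/c1.png',np.vstack([a]))
cv2.imwrite('pics/c2.png',b)
save("side0",(315,90,405,165),8,"c3")
E
```

```text
(no output)
```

View pics/c1.png

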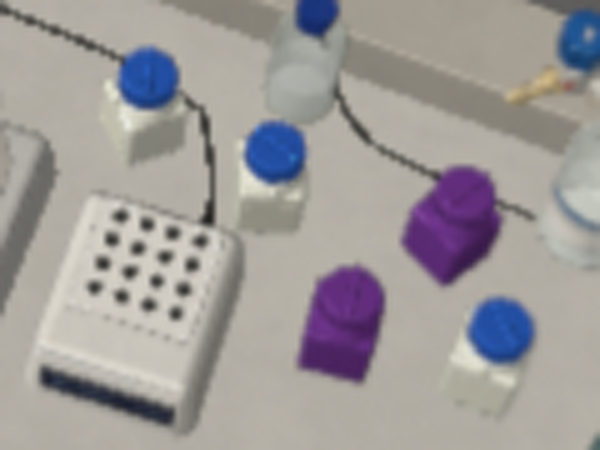

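View pics/c3.png

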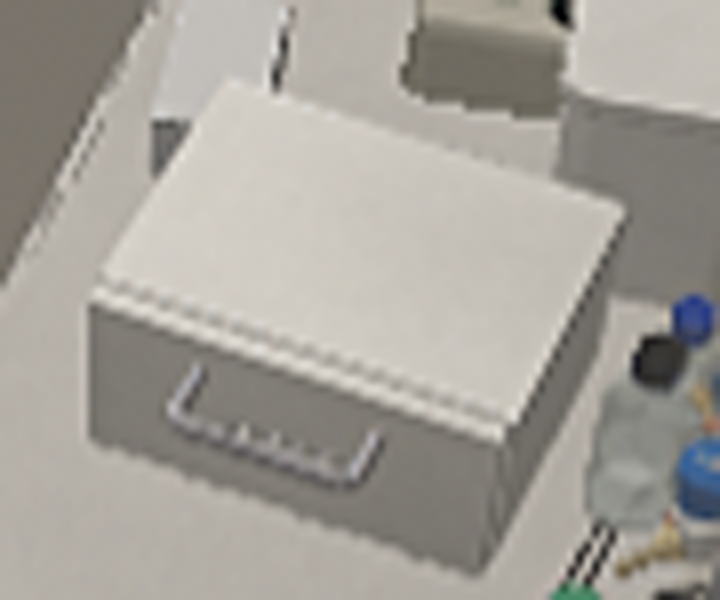

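c1 shows white jars with blue caps at crop (148,75), (275,150) and (500,330). c3 shows the drawer front's top corners at (90,292) and (503,435), the cabinet's back corners at (228,78) and (625,212), and the handle bar from (175,412) to (350,480).

```bash
python3 - <<'E'
from h import *
np.set_printoptions(precision=3,suppress=True)
t=np.array([335,180]);s=np.array([315,90])
print("jars top",pix("top0",t+np.array([[148,75],[275,150],[500,330]])/5,.096))
print("jars side",pix("side0",np.array([[427,300],[410,328],[365,380]])/1.25,.096))
print("purple",pix("top0",t+np.array([[350,293],[465,195]])/5,.096))
print("heater",pix("top0",t+np.array([[92,190],[243,235],[185,430],[35,370]])/5,.069))
print("cab",pix("side0",s+np.array([[90,292],[503,435],[228,78],[625,212]])/8,.13))
print("handle",pix("side0",s+np.array([[172,412],[350,482]])/8,.1))
print("flask",pix("top0",np.array([[405,220]])/1.25,.13), "timer",pix("top0",np.array([[518,362]])/1.25,.018))
E
```

```text
jars top [[ 0.587 -0.103  0.096]
 [ 0.567 -0.21   0.096]
 [ 0.5   -0.401  0.096]]
jars side [[ 0.592 -0.109  0.096]
 [ 0.574 -0.215  0.096]
 [ 0.51  -0.406  0.096]]
purple [[ 0.483 -0.298  0.096]
 [ 0.59  -0.345  0.096]]
heater [[ 0.496 -0.099  0.069]
 [ 0.508 -0.211  0.069]
 [ 0.352 -0.23   0.069]
 [ 0.35  -0.119  0.069]]
cab [[0.346 0.396 0.13 ]
 [0.595 0.374 0.13 ]
 [0.364 0.588 0.13 ]
 [0.615 0.563 0.13 ]]
handle [[0.411 0.352 0.1  ]
 [0.521 0.338 0.1  ]]
flask [[0.58  0.057 0.13 ]] timer [[ 0.354 -0.391  0.018]]
```

```bash
cat >> h.py <<'E'
def go(x,y,z,yaw=None,tr=None):
    """yaw = world angle of tool y (deg), modulo 180"""
    o=robot.observe(); R=o["tcp_rot"]; d=R.T@(np.array([x,y,z])-o["tool_pos"])*1000
    r=0
    if yaw is not None:
        c=np.degrees(np.arctan2(R[1,1],R[0,1])); r=(yaw-c+90)%180-90
    til=R.T@np.cross(R[:,2],[0,0,-1])
    print("shift",d.round(1),"turn z %.3f (alt %.3f)"%(-np.radians(r),-np.radians(r)+(np.pi if r>0 else -np.pi)),"tilt",til.round(4),"q7 %.2f"%o["qpos"][6],"t %.1f"%o["time"],"F",np.round(o["force"],1))
E
python3 - <<'E'
from h import *
go(.466,.345,.20,84.95)
E
```

```text
shift [-288.9 -146.9   -5.6] turn z -0.324 (alt 2.818) tilt [-0.0015  0.0001  0.    ] q7 -0.06 t 0.1 F [ 0.2 -0.2 -0.1]
```

apply_moves --rows '[[[-29,-14.7,-1],[0,0,0]],[[-29,-14.7,-1],[0,0,0]],[[-29,-14.7,-1],[0,0,0]],[[-29,-14.7,-1],[0,0,0]],[[-29,-14.7,-1],[0,0,0]],[[-29,-14.7,-1],[0,0,0]],[[-29,-14.7,0],[0,0,0]],[[-29,-14.7,0],[0,0,0]],[[-29,-14.7,0],[0,0,0]],[[-29,-14.7,0],[0,0,0]],[[0,0,0],[0,0,-0.108]],[[0,0,0],[0,0,-0.108]],[[0,0,0],[0,0,-0.108]],[[0,0,0],[0,0,0]]]' --jaw 30

```text
time: 1.32
tool_pos: [0.467, 0.3445, 0.2007]
tcp_rot: [[-0.996, 0.086, -0.001], [0.086, 0.996, -0.0], [0.001, -0.0, -1.0]]
force: [0.0, -0.1, -0.2]
opening: 0.03
grip_force: 0.0
```

```bash
python3 - <<'E'
from h import *
go(.466,.345,.20,84.95)
snap("wrist","w1",None,1.25)
E
```

```text
shift [1.1 0.4 0.7] turn z 0.003 (alt -3.139) tilt [-0.0003 -0.0006 -0.    ] q7 0.82 t 1.3 F [ 0.  -0.1 -0.2]
```

View pics/w1.png

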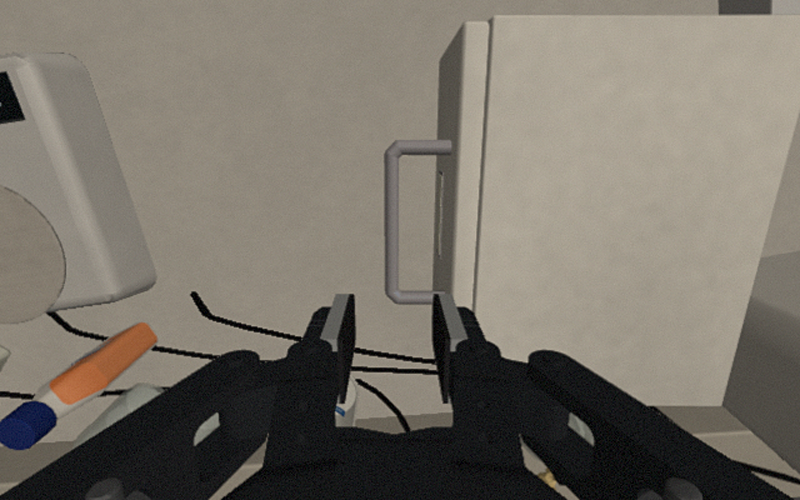

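The wrist view shows the handle bar at u≈392 from v=148 to v=296 (1.25x pixels), parallel to the image column. Its yaw is right.

```bash
python3 - <<'E'
from h import *
np.set_printoptions(precision=4,suppress=True)
p=pix("w1",np.array([[392,148],[392,297],[478,25],[467,390]])/1.25,[.1,.1,.129,.129]);print(p)
m=p[:2].mean(0);print(m, np.degrees(np.arctan2(*(p[0]-p[1])[[1,0]])),np.degrees(np.arctan2(*(p[2]-p[3])[[1,0]])))
go(m[0],m[1],.083,84.95)
E
```

```text
[[0.4093 0.3483 0.1   ]
 [0.5182 0.3388 0.1   ]
 [0.3454 0.4025 0.129 ]
 [0.5828 0.3879 0.129 ]]
[0.4637 0.3436 0.1   ] 175.01699486145236 176.4757103419202
shift [  3.1  -1.4 117.7] turn z -0.002 (alt 3.140) tilt [-0.0003 -0.0004  0.    ] q7 0.81 t 1.4 F [-0.6 -0.5 -0.2]
```

apply_moves --rows '[[[0.5,-0.2,20],[0,0,0]],[[0.5,-0.2,20],[0,0,0]],[[0.5,-0.2,20],[0,0,0]],[[0.5,-0.2,20],[0,0,0]],[[0.5,-0.2,20],[0,0,0]],[[0.5,-0.2,18],[0,0,0]],[[0,0,0],[0,0,0]]]'

```text
time: 1.95
tool_pos: [0.4613, 0.3421, 0.0789]
tcp_rot: [[-0.996, 0.09, -0.006], [0.09, 0.996, -0.005], [0.005, -0.005, -1.0]]
force: [-0.3, -0.4, -0.2]
opening: 0.0299
grip_force: 0.0
```

apply_moves --rows '[[[0,0,0],[0,0,0]],[[0,0,0],[0,0,0]],[[0,0,0],[0,0,0]],[[0,0,0],[0,0,0]]]' --jaw 0 --squeeze 40

```text
time: 2.28
tool_pos: [0.4649, 0.3447, 0.0846]
tcp_rot: [[-0.996, 0.088, 0.002], [0.088, 0.996, 0.002], [-0.002, 0.002, -1.0]]
force: [0.1, 0.7, 0.5]
opening: 0.0002
grip_force: 0.0
```

apply_moves --rows '[[[0,-6,0],[0,0,0]],[[0,-12,0],[0,0,0]],[[0,-15,0],[0,0,0]],[[0,-15,0],[0,0,0]],[[0,-15,0],[0,0,0]],[[0,-15,0],[0,0,0]],[[0,-15,0],[0,0,0]],[[0,-15,0],[0,0,0]],[[0,-15,0],[0,0,0]],[[0,-15,0],[0,0,0]],[[0,-15,0],[0,0,0]],[[0,-15,0],[0,0,0]],[[0,-10,0],[0,0,0]],[[0,-6,0],[0,0,0]],[[0,-4,0],[0,0,0]],[[0,0,0],[0,0,0]]]'

```text
time: 3.62
tool_pos: [0.4476, 0.1561, 0.0831]
tcp_rot: [[-0.996, 0.088, 0.0], [0.088, 0.996, 0.0], [-0.0, 0.0, -1.0]]
force: [0.5, 0.2, 0.4]
opening: 0.0001
grip_force: 0.0
```

The fingers closed on nothing, so I'll look.

```bash
python3 - <<'E'
from h import *
snap("wrist","w2",None,1); a=cv2.imread('pics/w2.png')
snap("side","s2",(300,90,400,190),4); b=cv2.imread('pics/s2.png')
c=np.zeros((400,800,3),np.uint8); c[:,400:]=b; c[:250,:400]=cv2.resize(a,(400,250)); cv2.imwrite('pics/m2.png',c)
E
```

```text
(no output)
```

View pics/m2.png

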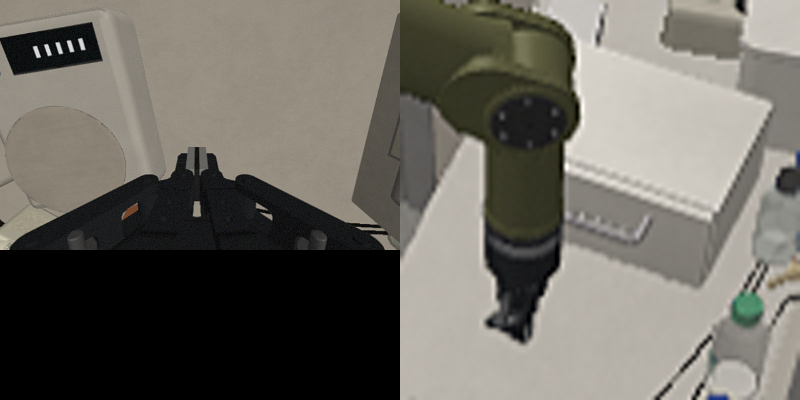

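```bash
python3 - <<'E'
from h import *
o=robot.observe(); print(o["tool_pos"],o["opening"])
print("side tcp crop px in mosaic",(proj("s2",o["tool_pos"])-[300,90])*4+[400,0])
d=np.load('pics/w2.npz');print("wrist tcp", proj("w2",d["tp"])*.625, proj("w2",d["tp"]+[0,0,.019])*.625)
print("handle wrist w1 in side", (proj("s2",[[.4093,.3483,.1],[.5182,.3388,.1]])-[300,90])*4+[400,0])
E
```

```text
[0.44761385 0.15731529 0.08307425] -0.0003094621953822989
side tcp crop px in mosaic [[518.18514837 354.936573  ]]
wrist tcp [[196.86933641 140.82480725]] [[196.88139616 148.84675114]]
handle wrist w1 in side [[543.41896441 207.91723047]
 [633.22661076 239.7089849 ]]
```

Both cameras put the fingertips about 14 mm behind the reported TCP, so the grip closed just above the bar. I'll go back and take it lower.

apply_moves --rows '[[[0,0,-20],[0,0,0]],[[0,0,-20],[0,0,0]],[[0,10,-20],[0,0,0]],[[0,25,0],[0,0,0]],[[0,25,0],[0,0,0]],[[0,25,0],[0,0,0]],[[0,25,0],[0,0,0]],[[0,25,0],[0,0,0]],[[0,25,0],[0,0,0]],[[0,20,0],[0,0,0]],[[0,8,0],[0,0,0]],[[0,0,20],[0,0,0]],[[0,0,20],[0,0,0]],[[0,0,20],[0,0,0]],[[0,0,15],[0,0,0]],[[0,0,0],[0,0,0]],[[0,0,0],[0,0,0]]]' --jaw 30

```text
time: 5.13
tool_pos: [0.4635, 0.3433, 0.0674]
tcp_rot: [[-0.996, 0.088, -0.001], [0.088, 0.996, -0.001], [0.001, -0.002, -1.0]]
force: [0.7, 0.4, 0.7]
opening: 0.0301
grip_force: 0.0
```

apply_moves --rows '[[[0,0,0],[0,0,0]],[[0,0,0],[0,0,0]],[[0,0,0],[0,0,0]],[[0,0,0],[0,0,0]]]' --jaw 0 --squeeze 40

```text
time: 5.47
tool_pos: [0.4646, 0.3444, 0.0691]
tcp_rot: [[-0.996, 0.088, 0.001], [0.088, 0.996, 0.001], [-0.001, 0.001, -1.0]]
force: [0.8, 0.3, -0.4]
opening: -0.0002
grip_force: 0.0
```

```bash
python3 - <<'E'
from h import *
snap("wrist","w3",None,1); a=cv2.imread('pics/w3.png')
snap("side","s3",(310,90,400,180),4); b=cv2.imread('pics/s3.png')
snap("top","t3",(150,100,260,200),4); t=cv2.imread('pics/t3.png')
c=np.zeros((600,800,3),np.uint8); c[:400,:440]=t; c[:360,440:]=b;c[400:,:400]=a[150:350,100:500]; cv2.imwrite('pics/m3.png',c)
print(proj("w3",[[.4093,.3483,.1],[.5182,.3388,.1]])-[100,150]+[0,400])
E
```

```text
[[213.00971804 386.31619915]
 [213.51571459 587.77829852]]
```

View pics/m3.png

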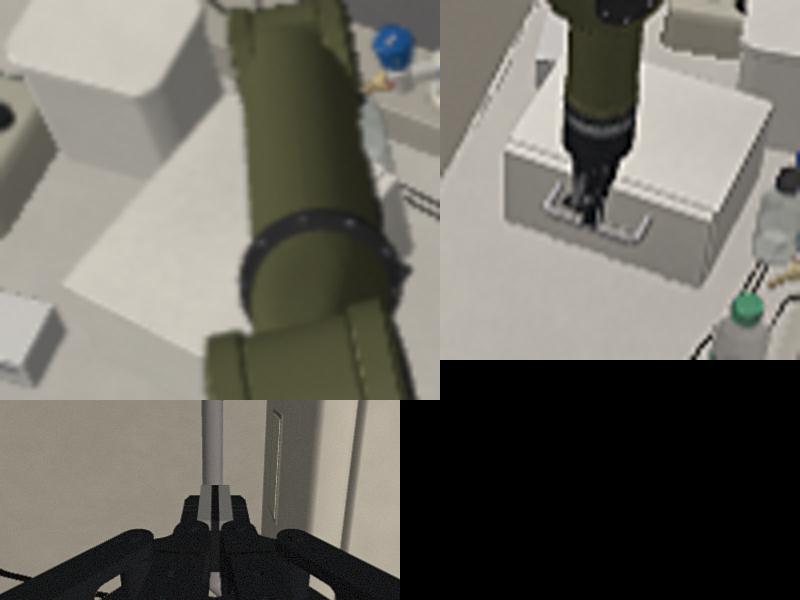

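The drawer is still shut and the fingers sit at the bar, but closed. I'll take an enlarged view with the calibration points marked.

```bash
python3 - <<'E'
from h import *
c=np.zeros((600,800,3),np.uint8)
for n,cr,sc,off in (("s3",(325,115,375,165),8,0),("w3",(260,180,380,330),3.3,400)):
    d=np.load('pics/%s.npz'%n); im=cv2.resize(d["pixels"][cr[1]:cr[3],cr[0]:cr[2],::-1],None,fx=sc,fy=sc,interpolation=cv2.INTER_CUBIC)
    o=np.load('pics/w3.npz')
    def P(p): return tuple(int(v) for v in ((proj(n,p)[0]-cr[:2]+.5)*sc))
    for k,col in ((0,(0,0,255)),(.015,(0,255,255)),(.03,(0,255,0))): cv2.circle(im,P(o["tp"]+[0,0,k]),3,col,-1)
    for q in ([.4093,.3483,.1],[.5182,.3388,.1],[.4637,.3436,.1]): cv2.circle(im,P(q),3,(255,0,255),-1)
    c[:im.shape[0],off:off+im.shape[1]]=im[:, :800-off]
cv2.imwrite('pics/m4.png',c)
E
```

```text
(no output)
```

View pics/m4.png

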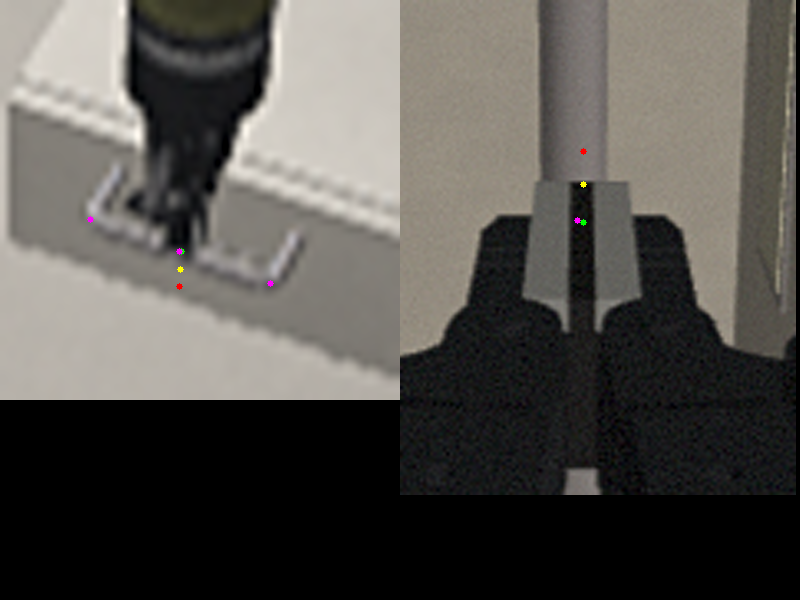

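Both views show the tips about 28 mm behind the reported TCP, level with the top of the bar. I'll open, go 28 mm lower and grip again.

apply_moves --rows '[[[0,0,-5],[0,0,0]],[[0,0,-5],[0,0,0]],[[0,0,0],[0,0,0]],[[0,0,0],[0,0,0]],[[0,0,8],[0,0,0]],[[0,0,8],[0,0,0]],[[0,0,8],[0,0,0]],[[0,0,8],[0,0,0]],[[0,0,6],[0,0,0]],[[0,0,0],[0,0,0]],[[0,0,0],[0,0,0]]]' --jaw 32

```text
time: 6.53
tool_pos: [0.464, 0.3443, 0.0469]
tcp_rot: [[-0.996, 0.087, -0.0], [0.087, 0.996, 0.002], [0.0, 0.002, -1.0]]
force: [-17.6, -15.1, 43.4]
opening: 0.0319
grip_force: 23.2
```

apply_moves --rows '[[[0,0,0],[0,0,0]],[[0,0,0],[0,0,0]],[[0,0,0],[0,0,0]],[[0,0,0],[0,0,0]]]' --jaw 0 --squeeze 40

```text
time: 6.87
tool_pos: [0.4666, 0.3431, 0.0446]
tcp_rot: [[-0.996, 0.089, 0.004], [0.089, 0.996, 0.0], [-0.004, 0.001, -1.0]]
force: [-5.0, -8.6, 28.9]
opening: 0.0087
grip_force: 39.3
```

The bar is gripped, with the opening stopped at 8.7 mm. I'll ease up a little and pull.

apply_moves --rows '[[[0,-1,-4],[0,0,0]],[[0,-4,-1],[0,0,0]],[[0,-8,0],[0,0,0]],[[0,-12,0],[0,0,0]],[[0,-12,0],[0,0,0]],[[0,-12,0],[0,0,0]],[[0,-12,0],[0,0,0]],[[0,-12,0],[0,0,0]]]'

```text
time: 7.53
tool_pos: [0.4603, 0.2716, 0.0449]
tcp_rot: [[-0.996, 0.088, 0.005], [0.088, 0.996, 0.002], [-0.005, 0.003, -1.0]]
force: [7.8, 2.5, -2.2]
opening: 0.0081
grip_force: 40.0
```

apply_moves --rows '[[[0,-12,0],[0,0,0]],[[0,-12,0],[0,0,0]],[[0,-12,0],[0,0,0]],[[0,-12,0],[0,0,0]],[[0,-12,0],[0,0,0]],[[0,-12,0],[0,0,0]],[[0,-12,0],[0,0,0]],[[0,-12,0],[0,0,0]],[[0,-10,0],[0,0,0]],[[0,-6,0],[0,0,0]],[[0,-4,0],[0,0,0]],[[0,-2,0],[0,0,0]],[[0,0,0],[0,0,0]]]'

```text
time: 8.62
tool_pos: [0.4499, 0.1538, 0.0449]
tcp_rot: [[-0.996, 0.089, 0.005], [0.089, 0.996, 0.001], [-0.005, 0.002, -1.0]]
force: [7.0, -0.1, -2.1]
opening: 0.0087
grip_force: 40.0
```

apply_moves --rows '[[[0,-3,0],[0,0,0]],[[0,-3,0],[0,0,0]],[[0,0,0],[0,0,0]]]'

```text
time: 8.87
tool_pos: [0.4501, 0.154, 0.0449]
tcp_rot: [[-0.996, 0.086, 0.009], [0.086, 0.996, 0.009], [-0.008, 0.01, -1.0]]
force: [9.8, 14.1, -10.7]
opening: 0.0085
grip_force: 39.5
```

At the stop. I'll release, rise and look at the tray.

apply_moves --rows '[[[0,4,0],[0,0,0]],[[0,2,0],[0,0,0]],[[0,0,0],[0,0,0]],[[0,0,-10],[0,0,0]],[[0,0,-20],[0,0,0]],[[0,0,-30],[0,0,0]],[[0,0,-30],[0,0,0]],[[0,0,-30],[0,0,0]],[[0,20,-30],[0,0,0]],[[0,30,-30],[0,0,0]],[[0,30,-20],[0,0,0]],[[0,30,0],[0,0,0]],[[0,10,0],[0,0,0]],[[0,0,0],[0,0,0]]]' --jaw 30

```text
time: 10.03
tool_pos: [0.4567, 0.2754, 0.2445]
tcp_rot: [[-0.997, 0.083, -0.001], [0.083, 0.997, 0.0], [0.001, 0.0, -1.0]]
force: [-0.3, -0.2, 0.3]
opening: 0.0302
grip_force: 0.0
```

```bash
python3 - <<'E'
from h import *
snap("wrist","w5",None,1.25)
go(.46,.30,.25,85)
E
```

```text
shift [-0.6 27.4 -6. ] turn z 0.001 (alt -3.140) tilt [-0.0015 -0.0011  0.    ] q7 0.90 t 10.1 F [ 0.1 -0.8 -0.1]
```

View pics/w5.png

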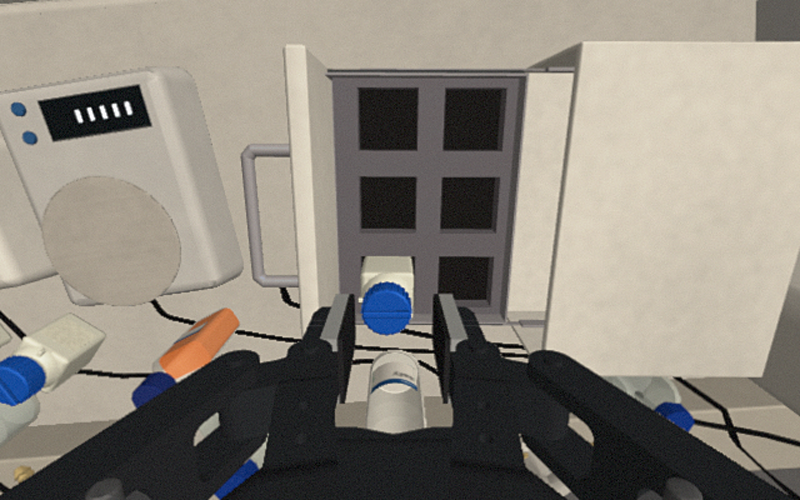

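The tray view shows one stored jar in the front row at (388,290), the -y pocket. Empty pocket rims are centred at (388,119), (389,205), (475,119), (470,205) and (465,282). The drawer is fully out.

```bash
python3 - <<'E'
from h import *
np.set_printoptions(precision=4,suppress=True)
p=pix("w5",np.array([[388,119],[389,205],[475,119],[470,205],[257,150],[257,281]])/1.25,[.036]*4+[.1]*2);print(p)
y=np.radians(85);X=np.array([np.cos(y),np.sin(y)]);Y=np.array([-X[1],X[0]])
loc=np.array([[-.04,.08],[-.04,0],[.04,.08],[.04,0]])
for q,l in zip(p,loc): print(q[:2]-l[0]*X-l[1]*Y)
print("handle->tray",p[4:].mean(0)[:2]+.15*X, np.array([.4637,.3436])-.04*X)
print("jar base",pix("w5",np.array([[82,335]])/1.25,.03))
go(.587,-.105,.23,85)
E
```

```text
[[0.377  0.2769 0.036 ]
 [0.4571 0.2709 0.036 ]
 [0.3838 0.3569 0.036 ]
 [0.4637 0.3499 0.036 ]
 [0.3934 0.173  0.1   ]
 [0.5021 0.1536 0.1   ]]
[0.4602 0.3098]
[0.4606 0.3108]
[0.46   0.3101]
[0.4602 0.31  ]
handle->tray [0.4608 0.3127] [0.4602 0.3038]
jar base [[ 0.5728 -0.074   0.03  ]]
shift [-161.9 -365.2   14.4] turn z 0.001 (alt -3.140) tilt [-0.0015 -0.0011  0.    ] q7 0.90 t 10.1 F [ 0.1 -0.8 -0.1]
```

```bash
cat >> h.py <<'E'
def pockets(name):
    im=np.load('pics/%s.npz'%name)["pixels"]
    m=(im.max(2)<45).astype(np.uint8); cs,_=cv2.findContours(m,cv2.RETR_EXTERNAL,cv2.CHAIN_APPROX_SIMPLE)
    return [cv2.boundingRect(c) for c in cs if 800<cv2.contourArea(c)<4000]
E
python3 - <<'E'
from h import *
np.set_printoptions(precision=4,suppress=True)
o=robot.observe();print(o["tool_pos"],o["tcp_rot"][:,1])
snap("wrist","w6"); print(np.load('pics/w6.npz')["tp"])
print(robot.observe()["tool_pos"])
for n in("w5","w6"):
  for x,y,w,h in pockets(n): print(n,x,y,w,h, pix(n,[[x+w/2,y+h/2]],.036), pix(n,[[x,y],[x+w,y]],.036)[:,:2].ravel())
E
```

```text
[0.4571 0.2727 0.244 ] [ 0.0859  0.9963 -0.0015]
[0.4571 0.2727 0.244 ]
[0.4575 0.2711 0.2439]
w5 351 205 41 35 [[0.5395 0.3417 0.036 ]] [0.5137 0.3167 0.518  0.3684]
w5 353 142 43 41 [[0.4617 0.3481 0.036 ]] [0.4347 0.3232 0.439  0.3746]
w5 289 141 44 42 [[0.4546 0.2709 0.036 ]] [0.4271 0.2468 0.4315 0.2994]
w5 355 71 47 49 [[0.3839 0.3552 0.036 ]] [0.3552 0.3295 0.3597 0.3824]
w5 287 70 47 50 [[0.3768 0.2771 0.036 ]] [0.3478 0.2529 0.3522 0.3059]
w5 31 68 89 44 [[0.3494 0.0094 0.036 ]] [ 0.3224 -0.0332  0.3303  0.0659]
w6 353 205 42 35 [[0.54   0.3415 0.036 ]] [0.5141 0.3159 0.5187 0.3688]
w6 355 141 44 42 [[0.4617 0.348  0.036 ]] [0.4341 0.3226 0.4386 0.375 ]
w6 291 141 44 42 [[0.455  0.2703 0.036 ]] [0.4275 0.2462 0.432  0.2987]
w6 357 70 47 50 [[0.3841 0.3545 0.036 ]] [0.3549 0.3289 0.3595 0.3817]
w6 289 70 48 49 [[0.3768 0.2771 0.036 ]] [0.3483 0.2525 0.3529 0.3064]
w6 34 69 89 43 [[0.3497 0.0099 0.036 ]] [ 0.3231 -0.033   0.3314  0.0662]
```

```bash
python3 - <<'E'
from h import *
np.set_printoptions(precision=4,suppress=True)
y=np.radians(85);X=np.array([np.cos(y),np.sin(y)]);Y=np.array([-X[1],X[0]])
for c in ([.4602,.3035],[.4595,.310]):
  P=[np.r_[np.array(c)-.15*X+k*Y,.1] for k in (.03,0,-.03)]; uv=proj("w6",P);print(uv.ravel())
  print(" front top outer", proj("w6",[np.r_[np.array(c)-.11*X+k*Y,.128] for k in (.08,0)]).ravel(), "inner",proj("w6",[np.r_[np.array(c)-.094*X+k*Y,.128] for k in (.08,0)]).ravel())
im=np.load('pics/w6.npz')["pixels"].mean(2)
for v in (135,170,205): print(v,im[v,190:225].astype(int))
for v in (75,170): print(v,im[v,222:262].astype(int))
E
```

```text
[196.4737 145.4616 199.4088 174.76   202.1875 202.6278]
 front top outer [224.9774  92.1134 231.4485 181.0748] inner [243.2461  92.15   248.3833 181.0991]
[202.7552 144.2064 205.536  173.5653 208.1686 201.489 ]
 front top outer [232.2     90.6098 238.1519 179.7804] inner [250.4887  90.6447 255.1038 179.8046]
135 [172 171 173 175 174 173 109 105 125 139 149 150 157 151 141 132 141 175
 173 172 168 168 171 166 167 171 176 171 176 169 168 170 166 171 169]
170 [170 169 170 174 169 172 170 168 173 150 103 123 129 141 150 151 150 146
 135 123 169 174 172 173 169 169 170 172 171 170 174 171 173 169 174]
205 [154 154 154 153 155 156 169 171 169 169 172 173 176 105 108 130 139 146
 148 155 146 135 123 162 171 172 171 167 169 168 167 167 170 168 172]
75 [176 176 177 174 174 170 169 173 175 149 141 170 199 197 196 201 198 201
 202 205 207 206 209 206 205 210 207 178 157 157 157 164 157 156 156 158
 156 155 157 156]
170 [173 169 174 172 169 171 170 175 171 172 171 166 174 174 170 158 139 173
 201 204 206 204 204 206 209 208 213 206 210 212 211 212 176 163 161 161
 160 160 160 160]
```

```bash
python3 - <<'E'
from h import *
np.set_printoptions(precision=4,suppress=True)
im=np.load('pics/w6.npz')["pixels"].mean(2)
for v in (75,170): print(v,im[v,436:475].astype(int))
X=np.array([np.cos(np.radians(85)),np.sin(np.radians(85)),0])
print(pix("w6",[[249.5,75],[254.5,170]],.128)@X)
for u in (440,445,450,455,460,465): print(u,pix("w6",[[u,75],[u,170]],.13)@X)
d=np.load('pics/w6.npz'); im=d["pixels"][40:330,150:500]
cv2.imwrite('pics/w6c.png',cv2.resize(im,None,fx=2.2,fy=2,interpolation=cv2.INTER_CUBIC)[:,:,::-1])
E
```

```text
75 [203 202 198 199 203 200 198 200 199 200 199 200 200 201 200 201 201 200
 203 198 199 199 205 205 159 101 104 123 158 191 205 209 205 210 206 207
 205 205 207]
170 [201 202 199 199 198 197 196 198 199 202 207 203 191 137 101 114 148 188
 205 205 206 199 203 206 201 206 205 208 203 202 206 203 206 207 205 203
 204 205 204]
[0.2547 0.2548]
440 [0.4184 0.4274]
445 [0.4227 0.432 ]
450 [0.4269 0.4366]
455 [0.4312 0.4413]
460 [0.4355 0.4459]
465 [0.4397 0.4505]
```

The wrist images put the drawer at about 0.184 m, so the release nudged it back 6 mm. I'll push it back out to the stop from inside the front with closed fingers.

apply_moves --rows '[[[0,0,30],[0,0,0]],[[0,0,30],[0,0,0]],[[0,0,30],[0,0,0]],[[0,0,30],[0,0,0]],[[0,0,30],[0,0,0]],[[0,0,28],[0,0,0]],[[0,-10,0],[0,0,0]],[[0,-10,0],[0,0,0]],[[0,-5,0],[0,0,0]],[[0,-5,0],[0,0,0]],[[0,-5,0],[0,0,0]],[[0,0,0],[0,0,0]]]' --jaw 0

```text
time: 11.13
tool_pos: [0.4558, 0.2368, 0.0681]
tcp_rot: [[-0.996, 0.09, 0.002], [0.09, 0.996, 0.001], [-0.002, 0.001, -1.0]]
force: [0.2, -0.6, -0.7]
opening: 0.0001
grip_force: 0.0
```

apply_moves --rows '[[[0,-4,0],[0,0,0]],[[0,-3,0],[0,0,0]],[[0,-3,0],[0,0,0]],[[0,0,0],[0,0,0]]]'

```text
time: 11.47
tool_pos: [0.454, 0.2278, 0.0667]
tcp_rot: [[-0.996, 0.088, 0.0], [0.088, 0.996, 0.0], [-0.0, 0.0, -1.0]]
force: [-0.2, 2.0, 0.6]
opening: 0.0001
grip_force: 0.0
```

apply_moves --rows '[[[0,-3,0],[0,0,0]],[[0,-3,0],[0,0,0]],[[0,-2,0],[0,0,0]],[[0,0,0],[0,0,0]]]'

```text
time: 11.8
tool_pos: [0.4536, 0.2236, 0.0668]
tcp_rot: [[-0.996, 0.086, 0.003], [0.086, 0.996, 0.006], [-0.002, 0.006, -1.0]]
force: [2.1, 9.9, -3.7]
opening: 0.0001
grip_force: 4.5
```

apply_moves --rows '[[[0,-2,0],[0,0,0]],[[0,-2,0],[0,0,0]],[[0,0,0],[0,0,0]]]'

```text
time: 12.05
tool_pos: [0.4537, 0.2237, 0.067]
tcp_rot: [[-0.996, 0.084, 0.005], [0.084, 0.996, 0.011], [-0.004, 0.011, -1.0]]
force: [5.0, 17.3, -10.0]
opening: 0.0
grip_force: 8.7
```

At the stop. I'll back off, rise, re-measure the tray and work out the trip to jar A.

apply_moves --rows '[[[0,10,0],[0,0,0]],[[0,14,0],[0,0,0]],[[0,14,-10],[0,0,0]],[[0,0,-30],[0,0,0]],[[0,0,-35],[0,0,0]],[[0,0,-35],[0,0,0]],[[0,0,-35],[0,0,0]],[[0,0,-25],[0,0,0]],[[0,0,0],[0,0,0]],[[0,0,0],[0,0,0]],[[0,0,0],[0,0,0]]]' --jaw 80

```text
time: 12.97
tool_pos: [0.4556, 0.2531, 0.2354]
tcp_rot: [[-0.996, 0.088, -0.001], [0.088, 0.996, -0.001], [0.001, -0.002, -1.0]]
force: [0.4, -0.4, -0.5]
opening: 0.0803
grip_force: 0.0
```

```bash
python3 - <<'E'
from h import *
np.set_printoptions(precision=4,suppress=True)
snap("wrist","w7")
X=np.array([np.cos(np.radians(85)),np.sin(np.radians(85))]);Y=np.array([-X[1],X[0]])
for x,y,w,h in pockets("w7"):
  p=pix("w7",[[x,y],[x+w,y]],.036)[:,:2].mean(0); print(x,y,w,h,p, p@X,p@Y)
im=np.load('pics/w7.npz')["pixels"].mean(2);print(im[170,190:225].astype(int))
go(.588,-.105,.23,85)
E
```

```text
365 207 43 35 [0.5161 0.3365] 0.38023675275027463 -0.484852631541741
367 142 45 42 [0.4364 0.3422] 0.3789383174078645 -0.40489870840813386
301 142 46 42 [0.4296 0.2658] 0.30223904682383446 -0.4047973184661186
370 69 48 51 [0.3569 0.3491] 0.3788290052888462 -0.32510503950854047
300 69 49 51 [0.35   0.2728] 0.3022455208341846 -0.3249363283294862
46 68 91 45 [0.3268 0.0175] 0.04593751321409031 -0.3240096125586476
[150 149 149 151 153 151 156 151 152 167 164 166 161 161 161 165 166 164
 163 168 115 104 122 132 140 145 150 144 136 128 133 164 169 168 168]
shift [-163.7 -345.     5.2] turn z -0.001 (alt 3.141) tilt [-0.0022 -0.0023  0.    ] q7 0.93 t 13.0 F [-0.4  0.2 -0.2]
```

apply_moves --rows '[[[-13.7,-28.7,0],[0,0,0]],[[-13.7,-28.7,0],[0,0,0]],[[-13.7,-28.7,0],[0,0,0]],[[-13.7,-28.7,0],[0,0,0]],[[-13.7,-28.7,0],[0,0,0]],[[-13.7,-28.7,0],[0,0,0]],[[-13.7,-28.7,0],[0,0,0]],[[-13.7,-28.7,0],[0,0,0]],[[-13.7,-28.7,0],[0,0,0]],[[-13.7,-28.7,0],[0,0,0]],[[-13.7,-28.7,0],[0,0,0]],[[-13.7,-28.7,0],[0,0,0]],[[0,0,0],[0,0,0]],[[0,0,0],[0,0,0]],[[0,0,0],[0,0,0]]]' --jaw 85

```text
time: 14.27
tool_pos: [0.5888, -0.103, 0.2348]
tcp_rot: [[-0.996, 0.088, -0.003], [0.088, 0.996, 0.001], [0.003, 0.0, -1.0]]
force: [-1.0, 1.9, -0.3]
opening: 0.085
grip_force: 0.0
```

```bash
python3 - <<'E'
from h import *
snap("wrist","w8",None,1.25)
E
```

```text
(no output)
```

View pics/w8.png

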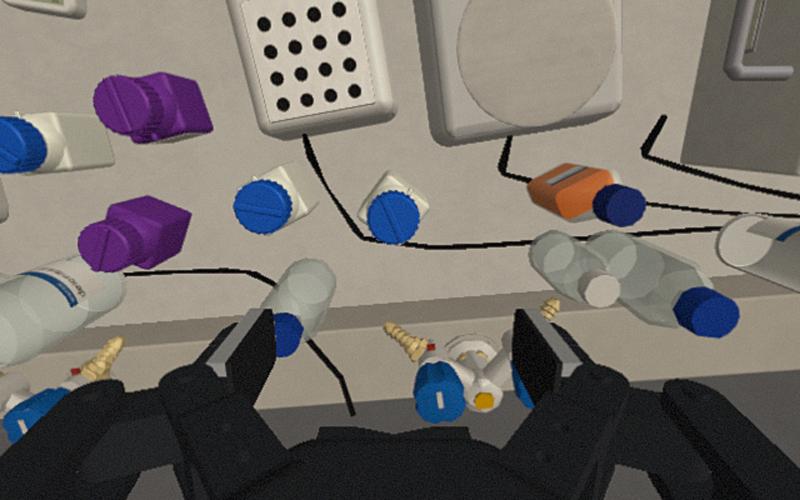

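w8 shows the jars: A with its cap at (394,217), B at (263,207) and C at (14,145). The purple ones at (130,105) and (115,245) are to be left alone. I'll enlarge one mosaic to read the yaws.

```bash
python3 - <<'E'
from h import *
im=np.load('pics/w8.npz')["pixels"][:,:,::-1]
r=lambda x,y,w,h,s: cv2.resize(im[y:y+h,x:x+w],None,fx=s,fy=s,interpolation=cv2.INTER_CUBIC)
c=np.zeros((600,800,3),np.uint8)
c[:400,:400]=r(270,125,80,80,5); c[:400,400:]=r(180,120,80,80,5); c[400:,:400]=r(0,82,100,50,4)
cv2.imwrite('pics/m8.png',c)
E
```

```text
(no output)
```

View pics/m8.png

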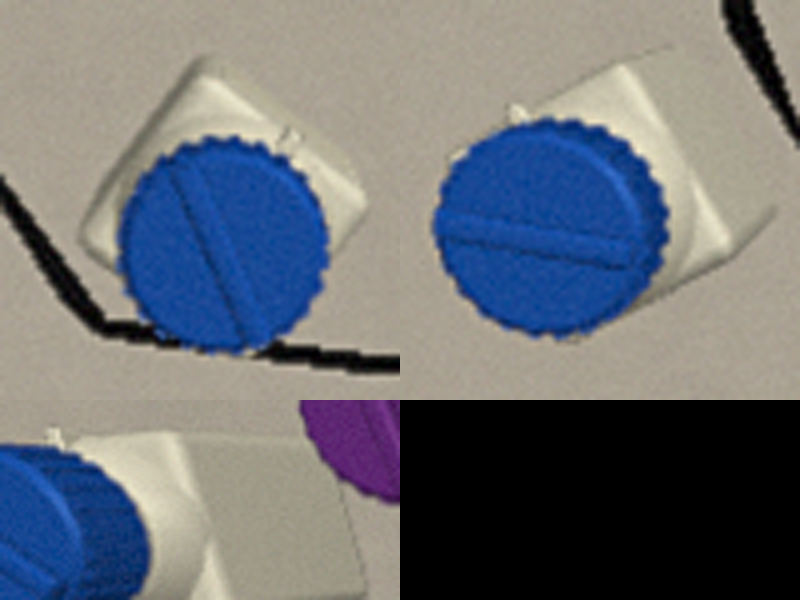

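```bash
python3 - <<'E'
from h import *
np.set_printoptions(precision=4,suppress=True)
ang=lambda d: np.degrees(np.arctan2(d[1],d[0]))
A=pix("w8",np.array([[270,125]])+np.array([[207,72],[360,200],[90,235]])/5,.06)
B=pix("w8",np.array([[180,120]])+np.array([[225,68],[330,250]])/5,.06)
C=pix("w8",np.array([[0,82]])+np.array([[175,37],[225,200]])/4,.06)
print("A",ang(A[1]-A[0])%90,ang(A[2]-A[0])%90,np.linalg.norm(A[1]-A[0]),np.linalg.norm(A[2]-A[0]),"c",(A[1]+A[2])/2)
print("B",ang(B[1]-B[0])%90,np.linalg.norm(B[1]-B[0]),"C",ang(C[1]-C[0])%90,np.linalg.norm(C[1]-C[0]))
n=lambda P:(P[0]+P[1])/2
print(pix("w8",[[270+223/5,125+245/5],[180+150/5,120+228/5],[11,116]],.096), "mid edges",n(B),n(C))
print(ang(pix("w8",[[314.6-7.5,174-17],[314.6+7.5,174+17]],.1)@np.array([[0,0,0],[0,0,0],[0,0,0]]).T[0:3,0:3][0] if 0 else [1,0]))
p=pix("w8",[[270+175/5,125+170/5],[270+262/5,125+340/5]],.1);print("ribA",ang((p[1]-p[0])[:2]))
go(*((A[1]+A[2])/2)[:2],.1)
E
```

```text
A 45.254338016828896 48.897344149221006 0.04435110369238369 0.044889057398031895 c [ 0.5882 -0.1029  0.06  ]
B 21.92110361035982 0.04513404805552779 C 89.9924120735229 0.042049628019757104
[[ 0.5869 -0.1031  0.096 ]
 [ 0.5691 -0.207   0.096 ]
 [ 0.505  -0.3877  0.096 ]] mid edges [ 0.5622 -0.1885  0.06  ] [ 0.5028 -0.3782  0.06  ]
0.0
ribA 21.523543818266628
shift [  0.4  -0.9 135.2] turn z -0.000 (alt -3.142) tilt [ 0.0008 -0.0024  0.    ] q7 1.68 t 14.3 F [0.1 0.6 0.2]
```

A is at (0.587, -0.103) with face yaw about 47°. B is at (0.5685, -0.207) with yaw about 22°. C is near (0.503, -0.39), roughly square to the axes. I'll turn to 47° and go down over A.

apply_moves --rows '[[[0,0,0],[0,0,0.11]],[[0,0,0],[0,0,0.11]],[[0,0,0],[0,0,0.11]],[[0,0,0],[0,0,0.11]],[[0,0,0],[0,0,0.11]],[[0,0,0],[0,0,0.11]],[[0,0,25],[0,0,0]],[[0,0,25],[0,0,0]],[[0,0,25],[0,0,0]],[[0,0,25],[0,0,0]],[[0,0,25],[0,0,0]],[[0,0,25],[0,0,0]],[[0,0,20],[0,0,0]],[[0,0,0],[0,0,0]],[[0,0,0],[0,0,0]]]'

```text
time: 15.57
tool_pos: [0.5886, -0.102, 0.0656]
tcp_rot: [[-0.735, 0.678, -0.003], [0.678, 0.735, 0.001], [0.002, -0.001, -1.0]]
force: [-0.3, -0.3, 1.3]
opening: 0.0852
grip_force: 0.0
```

```bash
python3 - <<'E'
from h import *
go(.587,-.103,.02,47)
snap("wrist","w9")
print(proj("w9",[[.587,-.103,.1]]))
E
```

```text
shift [ 0.4 -1.8 45.6] turn z 0.005 (alt -3.137) tilt [-0.0013 -0.0024  0.    ] q7 1.08 t 15.6 F [-0.3 -0.3  1.3]
[[311.12027444 249.44022692]]
```

apply_moves --rows '[[[0,-0.5,10],[0,0,0]],[[0,-0.5,10],[0,0,0]],[[0,-0.5,10],[0,0,0]],[[0,0,10],[0,0,0]],[[0,0,5],[0,0,0]],[[0,0,0],[0,0,0]]]'

```text
time: 16.12
tool_pos: [0.5872, -0.1047, 0.0196]
tcp_rot: [[-0.733, 0.68, -0.003], [0.68, 0.733, 0.0], [0.002, -0.002, -1.0]]
force: [-0.2, -0.5, -0.1]
opening: 0.0851
grip_force: 0.0
```

```bash
python3 - <<'E'
from h import *
go(.587,-.103,.01,47)
s=snap("wrist","w10",None,1.25)
E
```

```text
shift [1.3 1.1 9.6] turn z 0.003 (alt -3.139) tilt [-0.002  -0.0024  0.    ] q7 1.11 t 16.1 F [-0.2 -0.5 -0.1]
```

View pics/w10.png

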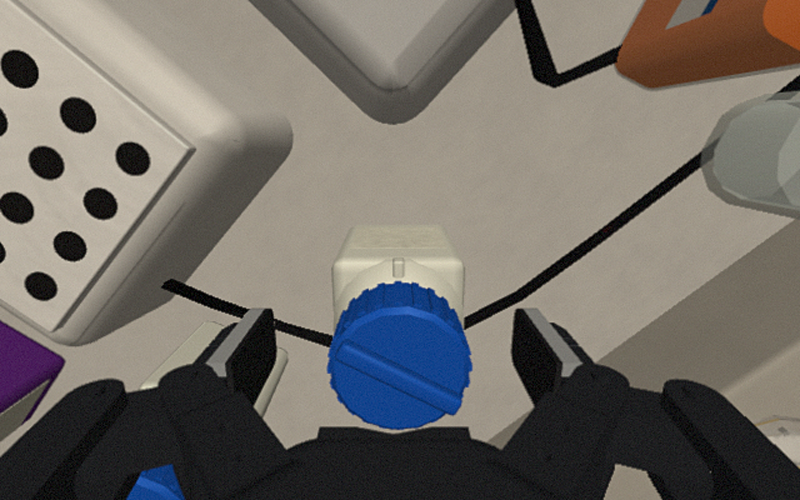

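w10: the gripper is square to A, with the cap at (400,355) between the pads at u=273 and 512. I'll go down 13 mm, close and check.

apply_moves --rows '[[[0,1,5],[0,0,0]],[[0,1,5],[0,0,0]],[[0,0,4],[0,0,0]],[[0,0,0],[0,0,0]]]'

```text
time: 16.5
tool_pos: [0.5895, -0.1031, 0.0065]
tcp_rot: [[-0.733, 0.68, -0.001], [0.68, 0.733, 0.0], [0.001, -0.001, -1.0]]
force: [-0.9, -0.0, -0.0]
opening: 0.085
grip_force: 0.0
```

apply_moves --rows '[[[0,0,0],[0,0,0]],[[0,0,0],[0,0,0]],[[0,0,0],[0,0,0]],[[0,0,0],[0,0,0]],[[0,0,0],[0,0,0]],[[0,0,0],[0,0,0]]]' --jaw 30 --squeeze 50

```text
time: 17.0
tool_pos: [0.5904, -0.1036, 0.008]
tcp_rot: [[-0.733, 0.68, 0.001], [0.68, 0.733, -0.0], [-0.001, 0.001, -1.0]]
force: [-0.4, -0.3, 2.2]
opening: 0.0486
grip_force: 52.9
```

Gripped at 48.6 mm. I'll lift and measure the cap's offset in the hand.

apply_moves --rows '[[[0,0,-8],[0,0,0]],[[0,0,-16],[0,0,0]],[[0,0,-24],[0,0,0]],[[0,0,-28],[0,0,0]],[[0,0,-28],[0,0,0]],[[0,0,-28],[0,0,0]],[[0,0,-28],[0,0,0]],[[0,0,-20],[0,0,0]],[[0,0,-10],[0,0,0]],[[0,0,0],[0,0,0]],[[0,0,0],[0,0,0]]]'

```text
time: 17.92
tool_pos: [0.5896, -0.1032, 0.1968]
tcp_rot: [[-0.733, 0.68, -0.001], [0.68, 0.733, 0.0], [0.001, -0.0, -1.0]]
force: [0.6, -0.3, -3.1]
opening: 0.0489
grip_force: 52.6
```

```bash
cat >> h.py <<'E'
def caps(name,z):
    """blue blobs: pixel centre, size, world xy at height z, tool-frame offset mm"""
    d=np.load('pics/%s.npz'%name); h=cv2.cvtColor(d["pixels"],cv2.COLOR_RGB2HSV)
    m=cv2.inRange(h,(100,140,70),(118,255,255)); m=cv2.morphologyEx(m,cv2.MORPH_OPEN,np.ones((3,3)))
    cs,_=cv2.findContours(m,cv2.RETR_EXTERNAL,cv2.CHAIN_APPROX_NONE)
    for c in cs:
        if cv2.contourArea(c)<250: continue
        x,y,w,hh=cv2.boundingRect(c); e=(x+w/2,y+hh/2); p=pix(name,[e],z)[0]
        print(name,np.round(e,1),w,hh,"xy",p[:2].round(4),"tool",((p-d["tp"])@d["tr"]*1000).round(1))
E
python3 - <<'E'
from h import *
snap("wrist","w11"); o=robot.observe(); print(o["opening"],o["tool_pos"])
caps("w10",.096); caps("w11",o["tool_pos"][2]+.089)
d=np.load('pics/w11.npz')
go(.3779,.2694,.19,-5)
E
```

```text
0.04920085920672173 [ 0.58896246 -0.10302486  0.19579527]
w10 [124.5 386. ] 47 28 xy [ 0.5642 -0.1865] tool [-38.6 -75.8 -76.4]
w10 [320. 284.] 116 118 xy [ 0.5835 -0.0986] tool [  7.    1.7 -76.4]
w11 [ 48.  312.5] 58 45 xy [ 0.5275 -0.1646] tool [  3.8 -87.3 -88. ]
w11 [441. 279.] 44 30 xy [ 0.6051 -0.0631] tool [ 15.9  39.9 -88. ]
w11 [315.5 290.5] 129 113 xy [ 0.5811 -0.0952] tool [ 11.7   0.1 -88. ]
w11 [222. 240.] 48 46 xy [ 0.5487 -0.1042] tool [ 29.3 -28.6 -88. ]
w11 [520.5 230. ] 71 58 xy [ 0.608  -0.0354] tool [ 32.6  62.2 -88. ]
w11 [622.  64.] 36 50 xy [0.5861 0.0096] tool [ 79.3  80.3 -88. ]
w11 [487.5  35.5] 41 43 xy [ 0.5565 -0.0121] tool [ 86.2  44.3 -88. ]
shift [408.  129.6   6.5] turn z 0.910 (alt -2.231) tilt [-0.0015 -0.0022  0.    ] q7 1.04 t 18.0 F [ 0.6 -0.  -2.1]
```

```bash
python3 - <<'E'
from h import *
d=np.load('pics/w10.npz')
for v,z in((262,.060),(226,.004),(365,.096)):
  print((pix("w10",[[399/1.25,v/1.25]],z)[0]-d["tp"])@d["tr"]*1000)
E
```

```text
[ 23.23808842   1.89005802 -40.38281054]
[23.44849258  2.6627529  15.61641443]
[  3.76020773   1.45861976 -76.42848902]
```

apply_moves --rows '[[[16,5,0],[0,0,0]],[[26,8,0],[0,0,0]],[[34,10.8,0],[0,0,0]],[[34,10.8,0],[0,0,0]],[[34,10.8,0],[0,0,0]],[[34,10.8,0],[0,0,0]],[[34,10.8,0],[0,0,0]],[[34,10.8,0],[0,0,0]],[[34,10.8,0],[0,0,0]],[[34,10.8,0],[0,0,0]],[[34,10.8,0],[0,0,0]],[[34,10.8,0],[0,0,0]],[[26,8,0],[0,0,0]],[[0,0,0],[0,0,0]]]'

```text
time: 19.13
tool_pos: [0.3733, 0.274, 0.1953]
tcp_rot: [[-0.74, 0.673, -0.005], [0.673, 0.74, 0.0], [0.003, -0.003, -1.0]]
force: [-0.2, -0.3, -2.8]
opening: 0.0495
grip_force: 52.5
```

apply_moves --rows '[[[0,0,0],[0,0,0.1]],[[0,0,0],[0,0,0.1]],[[0,0,0],[0,0,0.1]],[[0,0,0],[0,0,0.1]],[[0,0,0],[0,0,0.1]],[[0,0,0],[0,0,0.1]],[[0,0,0],[0,0,0.1]],[[0,0,0],[0,0,0.1]],[[0,0,0],[0,0,0.11]],[[0,0,0],[0,0,0]],[[0,0,0],[0,0,0]]]'

```text
time: 20.05
tool_pos: [0.3779, 0.2679, 0.1959]
tcp_rot: [[0.084, 0.996, -0.002], [0.996, -0.084, -0.002], [-0.002, -0.002, -1.0]]
force: [0.3, -0.2, -2.0]
opening: 0.049
grip_force: 52.5
```

```bash
python3 - <<'E'
from h import *
print(robot.observe()["opening"]); go(.3779,.2694,.06,-5)
E
```

```text
0.04903799726359654
shift [1.800e+00 1.000e-01 1.359e+02] turn z 0.003 (alt -3.139) tilt [-0.002  0.002  0.   ] q7 -0.76 t 20.1 F [ 0.3 -0.2 -2. ]
```

apply_moves --rows '[[[0.5,0,15],[0,0,0]],[[0.5,0,20],[0,0,0]],[[0.5,0,20],[0,0,0]],[[0,0,20],[0,0,0]],[[0,0,20],[0,0,0]],[[0,0,20],[0,0,0]],[[0,0,10],[0,0,0]],[[0,0,0],[0,0,0]],[[0,0,0],[0,0,0]]]'

```text
time: 20.8
tool_pos: [0.3785, 0.2699, 0.0723]
tcp_rot: [[0.086, 0.996, -0.001], [0.996, -0.086, -0.001], [-0.001, -0.001, -1.0]]
force: [-0.2, -0.0, -1.4]
opening: 0.0489
grip_force: 52.5
```

apply_moves --rows '[[[0,0,5],[0,0,0]],[[0,0,5],[0,0,0]],[[0,0,5],[0,0,0]],[[0,0,0],[0,0,0]]]'

```text
time: 21.13
tool_pos: [0.3783, 0.2699, 0.0568]
tcp_rot: [[0.087, 0.996, -0.001], [0.996, -0.087, -0.001], [-0.001, -0.001, -1.0]]
force: [0.1, 0.9, -2.6]
opening: 0.0487
grip_force: 52.5
```

apply_moves --rows '[[[0,0,5],[0,0,0]],[[0,0,5],[0,0,0]],[[0,0,4],[0,0,0]],[[0,0,3],[0,0,0]],[[0,0,0],[0,0,0]]]'

```text
time: 21.55
tool_pos: [0.3782, 0.2698, 0.0396]
tcp_rot: [[0.087, 0.996, -0.001], [0.996, -0.087, -0.001], [-0.001, -0.001, -1.0]]
force: [0.2, -0.3, -2.2]
opening: 0.049
grip_force: 52.5
```

apply_moves --rows '[[[0,0,4],[0,0,0]],[[0,0,4],[0,0,0]],[[0,0,4],[0,0,0]],[[0,0,3],[0,0,0]],[[0,0,0],[0,0,0]]]'

```text
time: 21.97
tool_pos: [0.3782, 0.2697, 0.0247]
tcp_rot: [[0.087, 0.996, -0.001], [0.996, -0.087, -0.001], [-0.001, -0.001, -1.0]]
force: [-0.0, -0.4, -2.6]
opening: 0.0489
grip_force: 52.5
```

apply_moves --rows '[[[0,0,1.5],[0,0,0]],[[0,0,1],[0,0,0]],[[0,0,0],[0,0,0]]]'

```text
time: 22.22
tool_pos: [0.3789, 0.2706, 0.0239]
tcp_rot: [[0.087, 0.996, 0.0], [0.996, -0.087, 0.001], [0.001, 0.0, -1.0]]
force: [-2.6, -0.8, 3.9]
opening: 0.049
grip_force: 53.1
```

apply_moves --rows '[[[0,0,0],[0,0,0]],[[0,0,0],[0,0,0]],[[0,0,0],[0,0,0]],[[0,0,-6],[0,0,0]],[[0,0,-10],[0,0,0]],[[0,0,-12],[0,0,0]],[[0,0,-8],[0,0,0]],[[0,0,0],[0,0,0]]]' --jaw 62

```text
time: 22.88
tool_pos: [0.3803, 0.2714, 0.0615]
tcp_rot: [[0.087, 0.996, 0.004], [0.996, -0.087, 0.003], [0.003, 0.003, -1.0]]
force: [-0.6, 1.0, -0.5]
opening: 0.0619
grip_force: 0.0
```

apply_moves --rows '[[[0,0,0],[0,0,0]],[[0,0,0],[0,0,0]],[[0,0,0],[0,0,0]],[[0,0,0],[0,0,0]]]' --jaw 25 --squeeze 40

```text
time: 23.22
tool_pos: [0.3788, 0.2703, 0.0594]
tcp_rot: [[0.087, 0.996, 0.0], [0.996, -0.087, 0.0], [0.0, 0.0, -1.0]]
force: [-0.2, -1.1, 5.8]
opening: 0.0423
grip_force: 40.0
```

Cap gripped. I'll turn it clockwise.

apply_moves --rows '[[[0,0,0],[0,0,0.08]],[[0,0,0],[0,0,0.08]],[[0,0,0],[0,0,0.08]],[[0,0,0],[0,0,0.08]],[[0,0,0],[0,0,0.08]],[[0,0,0],[0,0,0.08]],[[0,0,0],[0,0,0.08]],[[0,0,0],[0,0,0.08]]]'

```text
time: 23.88
tool_pos: [0.3783, 0.2708, 0.0594]
tcp_rot: [[0.667, 0.745, -0.001], [0.745, -0.667, 0.001], [0.0, -0.001, -1.0]]
force: [-2.3, 0.8, 7.6]
opening: 0.0426
grip_force: 39.8
```

```bash
python3 -c "
from h import *
o=robot.observe();print(o['torque'],o['force'],o['opening'],o['tool_pos'],o['tcp_rot'][:,1])"
```

```text
[0.0626561  0.49874246 0.02754837] [-2.32768679  0.81370689  7.577355  ] 0.042616678796997445 [0.37828714 0.27080724 0.05943973] [ 0.74493145 -0.66714043 -0.00088051]
```

apply_moves --rows '[[[0,0,0],[0,0,0.06]],[[0,0,0],[0,0,0.06]],[[0,0,0],[0,0,0]]]'

```text
time: 24.13
tool_pos: [0.3782, 0.2709, 0.0594]
tcp_rot: [[0.751, 0.661, -0.001], [0.661, -0.751, 0.001], [-0.0, -0.001, -1.0]]
force: [-3.1, 0.1, 6.9]
opening: 0.0423
grip_force: 39.9
```

```bash
python3 -c "
from h import *
o=robot.observe();print(o['torque'],o['force'],o['opening'],o['tool_pos'],o['tcp_rot'][:,1])"
```

```text
[ 0.02472408  0.57051385 -0.05816475] [-3.06961971  0.11730563  6.88257897] 0.04234274776981481 [0.37823621 0.27087777 0.05944483] [ 0.66071653 -0.75063488 -0.00096671]
```

A's rib reading suggests about 1.13 rad in all, and 0.76 is done.

apply_moves --rows '[[[0,0,0],[0,0,0.08]],[[0,0,0],[0,0,0.08]],[[0,0,0],[0,0,0.08]],[[0,0,0],[0,0,0.06]],[[0,0,0],[0,0,0.04]],[[0,0,0],[0,0,0]]]'

```text
time: 24.63
tool_pos: [0.3779, 0.2715, 0.0595]
tcp_rot: [[0.927, 0.374, -0.001], [0.374, -0.927, 0.001], [-0.0, -0.002, -1.0]]
force: [-3.3, 1.4, 7.3]
opening: 0.0424
grip_force: 39.9
```

```bash
python3 -c "
from h import *
o=robot.observe();print(o['torque'],o['force'],o['opening'],o['tcp_rot'][:,1])"
```

```text
[0.3284826  0.66492698 0.11611429] [-3.27864145  1.38592771  7.27180626] 0.04244753380589439 [ 0.37405195 -0.92740615 -0.00172073]
```

apply_moves --rows '[[[0,0,0],[0,0,0.04]],[[0,0,0],[0,0,0.04]],[[0,0,0],[0,0,0.04]],[[0,0,0],[0,0,0]]]'

```text
time: 24.97
tool_pos: [0.3764, 0.2708, 0.0596]
tcp_rot: [[0.965, 0.262, -0.004], [0.262, -0.965, -0.001], [-0.004, -0.0, -1.0]]
force: [-7.7, -0.3, 11.9]
opening: 0.0423
grip_force: 40.4
```

```bash
python3 -c "
from h import *
o=robot.observe();print(o['torque'],o['force'],o['opening'],o['tcp_rot'][:,1],o['qpos'][6])"
```

```text
[-0.25170973  1.67969711  0.66322267] [-7.72760449 -0.27067386 11.90327332] 0.04234252065759779 [ 2.62456264e-01 -9.64943854e-01 -2.60710440e-04] -1.980098460961978
```

Torque is up to 0.66 N m, so the cap is tight. I'll open, rise and work out the trip to B.

apply_moves --rows '[[[0,0,0],[0,0,0]],[[0,0,0],[0,0,0]],[[0,0,0],[0,0,0]],[[0,0,-15],[0,0,0]],[[0,0,-25],[0,0,0]],[[0,0,-35],[0,0,0]],[[0,0,-35],[0,0,0]],[[0,0,-35],[0,0,0]],[[0,0,-20],[0,0,0]],[[0,0,0],[0,0,0]],[[0,0,0],[0,0,0]]]' --jaw 58

```text
time: 25.88
tool_pos: [0.3794, 0.2704, 0.2247]
tcp_rot: [[0.966, 0.26, 0.002], [0.26, -0.966, 0.001], [0.002, -0.001, -1.0]]
force: [-0.1, 0.6, -2.6]
opening: 0.0579
grip_force: 0.0
```

```bash
python3 - <<'E'
from h import *
snap("wrist","w12"); snap("side","s12",(300,90,420,180),5);caps("w12",.112)
go(.5685,-.207,.23,-68)
E
```

```text
w12 [314.5 182.5] 45 45 xy [0.3788 0.2703] tool [ -0.9   0.  112.7]
w12 [631.5  12. ] 17 24 xy [0.5819 0.0597] tool [140.4 256.3 112.7]
w12 [380.  19.] 54 38 xy [0.5252 0.2542] tool [136.3  53.6 112.9]
shift [ 59.7 509.7  -7.2] turn z -0.121 (alt 3.021) tilt [0.001  0.0021 0.    ] q7 -1.99 t 26.0 F [0.2 0.5 0.1]
```

apply_moves --rows '[[[4,30,0],[0,0,0]],[[4,34,0],[0,0,0]],[[4,34,0],[0,0,0]],[[4,34,0],[0,0,0]],[[4,34,0],[0,0,0]],[[4,34,0],[0,0,0]],[[4,34,0],[0,0,0]],[[4,34,0],[0,0,0]],[[4,34,0],[0,0,0]],[[4,34,0],[0,0,0]],[[4,34,0],[0,0,0]],[[4,34,0],[0,0,0]],[[4,34,0],[0,0,0]],[[4,34,0],[0,0,0]],[[4,34,0],[0,0,0]],[[0,4,0],[0,0,-0.06]],[[0,0,0],[0,0,-0.06]],[[0,0,0],[0,0,0]],[[0,0,0],[0,0,0]]]' --jaw 80

```text
time: 27.57
tool_pos: [0.5688, -0.2062, 0.2221]
tcp_rot: [[0.928, 0.373, -0.003], [0.373, -0.928, 0.001], [-0.003, -0.002, -1.0]]
force: [1.4, 0.5, -0.3]
opening: 0.0802
grip_force: 0.0
```

```bash
python3 - <<'E'
from h import *
snap("wrist","w13"); caps("w13",.09)
go(.5685,-.207,.23,-68)
for x,y,w,h in []: pass
im=np.load('pics/w13.npz')["pixels"][:,:,::-1]
h=cv2.cvtColor(im,cv2.COLOR_BGR2HSV)
print(h[150:215:8,314])
E
```

```text
w13 [320. 176.] 42 44 xy [ 0.5714 -0.2108] tool [  1.    5.5 132.1]
w13 [603. 113.] 74 54 xy [ 0.7255 -0.4334] tool [ 61.  269.5 131.5]
w13 [355.  71.] 38 42 xy [ 0.6734 -0.2036] tool [ 98.4  36.8 131.8]
shift [-0.9  0.8 -7.4] turn z -0.001 (alt 3.140) tilt [-0.0014  0.0018  0.    ] q7 -0.77 t 27.6 F [-1.3  0.7  0.3]
[[ 21  38 136]
 [108 217 122]
 [108 231 146]
 [108 217 148]
 [108 212 148]
 [109 208 147]
 [ 19  40 172]
 [ 18  33 170]
 [ 23  34 166]]
```

apply_moves --rows '[[[0,2,20],[0,0,0]],[[0,2,26],[0,0,0]],[[0,0,26],[0,0,0]],[[0,0,26],[0,0,0]],[[0,0,26],[0,0,0]],[[0,0,26],[0,0,0]],[[0,0,20],[0,0,0]],[[0,0,10],[0,0,0]],[[0,0,0],[0,0,0]],[[0,0,0],[0,0,0]]]'

```text
time: 28.45
tool_pos: [0.5712, -0.2099, 0.0442]
tcp_rot: [[0.927, 0.375, -0.0], [0.375, -0.927, 0.0], [-0.0, -0.0, -1.0]]
force: [-0.5, -0.1, 1.1]
opening: 0.0801
grip_force: 0.0
```

```bash
python3 - <<'E'
from h import *
snap("wrist","w14"); caps("w14",.096)
go(.5714,-.2108,.007,-68)
E
```

```text
w14 [315. 258.] 96 98 xy [ 0.5757 -0.2083] tool [  4.8   0.2 -51.8]
w14 [421.  38.] 128 76 xy [ 0.671 -0.211] tool [ 92.1  38.4 -51.8]
shift [-0.8  0.2 38.2] turn z -0.000 (alt 3.141) tilt [ 0.001  -0.0015  0.    ] q7 -0.69 t 28.5 F [ 0.3 -0.6  0.4]
```

apply_moves --rows '[[[0.5,0,10],[0,0,0]],[[0.5,0,10],[0,0,0]],[[0,0,10],[0,0,0]],[[0,0,7],[0,0,0]],[[0,0,0],[0,0,0]]]'

```text
time: 28.92
tool_pos: [0.5704, -0.2093, 0.0047]
tcp_rot: [[0.927, 0.374, -0.004], [0.374, -0.927, 0.001], [-0.003, -0.002, -1.0]]
force: [0.0, 0.3, -0.8]
opening: 0.0805
grip_force: 0.0
```

apply_moves --rows '[[[0,0,0],[0,0,0]],[[0,0,0],[0,0,0]],[[0,0,0],[0,0,0]],[[0,0,0],[0,0,0]],[[0,0,0],[0,0,0]],[[0,0,0],[0,0,0]]]' --jaw 30 --squeeze 50

```text
time: 29.42
tool_pos: [0.5726, -0.21, 0.0076]
tcp_rot: [[0.927, 0.374, 0.001], [0.374, -0.927, -0.0], [0.001, 0.001, -1.0]]
force: [-0.5, 0.1, 2.4]
opening: 0.0492
grip_force: 53.4
```

apply_moves --rows '[[[0,0,-8],[0,0,0]],[[0,0,-16],[0,0,0]],[[0,0,-24],[0,0,0]],[[0,0,-28],[0,0,0]],[[0,0,-28],[0,0,0]],[[0,0,-28],[0,0,0]],[[0,0,-28],[0,0,0]],[[0,0,-20],[0,0,0]],[[0,0,-10],[0,0,0]],[[0,0,0],[0,0,0]],[[0,0,0],[0,0,0]]]'

```text
time: 30.33
tool_pos: [0.5716, -0.2097, 0.1963]
tcp_rot: [[0.927, 0.374, -0.001], [0.374, -0.927, 0.0], [-0.0, -0.001, -1.0]]
force: [0.2, -0.8, -2.8]
opening: 0.0488
grip_force: 53.0
```

```bash
python3 - <<'E'
from h import *
snap("wrist","w15"); o=robot.observe(); print(o["opening"],o["tool_pos"]); caps("w15",o["tool_pos"][2]+.089)
im=np.load('pics/w15.npz')["pixels"].mean(2);print(im[150:250:2,300:330].mean(1).astype(int))
im=np.load('pics/w11.npz')["pixels"].mean(2);print(im[150:250:2,300:330].mean(1).astype(int))
print("back +.08");go(.3848,.3491,.19,-5)
print("back -.08");go(.5443,.3350,.19,-5)
E
```

```text
0.0489903232503794 [ 0.57104962 -0.20940412  0.19531233]
w15 [315.5 294.5] 129 105 xy [ 0.5812 -0.2062] tool [ 10.2   0.3 -88. ]
w15 [613.  117.5] 54 59 xy [ 0.663 -0.261] tool [ 65.5  81.7 -88.1]
w15 [353.5  69.5] 43 47 xy [ 0.6478 -0.1901] tool [ 78.   10.3 -88. ]
[171 171 171 171 170 170 171 171 171 172 171 172 171 170 171 172 172 172
 172  91  95  94  94  94  95  95  95  95  94  95  94  95  95  95 105 115
 119 120 122 125 127 128 131 133 134 143  89  46  44  43]
[165 166 166 166 166 166 166 166 166 167 167 167 166 165 166 166 173 176
 178 177 175 176 176 175 175 174 184 177 178 178 181 188 187 207 197 199
 201 201 202 205 218 222 162  71  75  74  74  74  75  74]
back +.08
shift [  36.5 -587.6    6.3] turn z -1.100 (alt 2.042) tilt [-0.0017  0.0021  0.    ] q7 -0.75 t 30.4 F [ 0.1  0.6 -2.2]
back -.08
shift [ 179.1 -514.8    5.8] turn z -1.100 (alt 2.042) tilt [-0.0017  0.0021  0.    ] q7 -0.75 t 30.4 F [ 0.1  0.6 -2.2]
```

B is held about 3 mm toward tool -x, which I'll allow for. It goes to the back -y pocket.

apply_moves --rows '[[[6,-18,0],[0,0,0]],[[11,-30,0],[0,0,0]],[[12,-34,0],[0,0,0]],[[12,-34,0],[0,0,0]],[[12,-34,0],[0,0,0]],[[12,-34,0],[0,0,0]],[[12,-34,0],[0,0,0]],[[12,-34,0],[0,0,0]],[[12,-34,0],[0,0,0]],[[12,-34,0],[0,0,0]],[[12,-34,0],[0,0,0]],[[12,-34,0],[0,0,0]],[[12,-34,0],[0,0,0]],[[12,-34,0],[0,0,0]],[[12,-34,0],[0,0,0]],[[9,-24,0],[0,0,0]],[[0,0,0],[0,0,0]]]'

```text
time: 31.8
tool_pos: [0.5439, 0.3432, 0.1933]
tcp_rot: [[0.923, 0.384, -0.006], [0.384, -0.923, 0.002], [-0.004, -0.004, -1.0]]
force: [-1.1, 1.3, -2.0]
opening: 0.049
grip_force: 53.0
```

apply_moves --rows '[[[0,0,0],[0,0,-0.11]],[[0,0,0],[0,0,-0.11]],[[0,0,0],[0,0,-0.11]],[[0,0,0],[0,0,-0.11]],[[0,0,0],[0,0,-0.11]],[[0,0,0],[0,0,-0.11]],[[0,0,0],[0,0,-0.11]],[[0,0,0],[0,0,-0.11]],[[0,0,0],[0,0,-0.11]],[[0,0,0],[0,0,-0.11]],[[0,0,0],[0,0,0]],[[0,0,0],[0,0,0]]]'

```text
time: 32.8
tool_pos: [0.5477, 0.334, 0.195]
tcp_rot: [[0.09, 0.996, -0.003], [0.996, -0.09, -0.002], [-0.002, -0.002, -1.0]]
force: [-0.7, 0.8, -3.2]
opening: 0.0491
grip_force: 53.0
```

```bash
python3 - <<'E'
from h import *
o=robot.observe();print(o["opening"],o["tool_pos"]); go(.5446,.3380,.024,-5)
E
```

```text
0.049087575925678924 [0.5476529  0.33401756 0.19502081]
shift [  4.  -3. 171.] turn z -0.003 (alt 3.138) tilt [-0.0024  0.0021  0.    ] q7 -0.65 t 32.8 F [-0.7  0.8 -3.2]
```

apply_moves --rows '[[[2,-1.5,15],[0,0,0]],[[2,-1.5,20],[0,0,0]],[[0,0,20],[0,0,0]],[[0,0,20],[0,0,0]],[[0,0,20],[0,0,0]],[[0,0,20],[0,0,0]],[[0,0,14],[0,0,0]],[[0,0,6],[0,0,0]],[[0,0,0],[0,0,0]],[[0,0,0],[0,0,0]]]'

```text
time: 33.63
tool_pos: [0.5458, 0.3391, 0.062]
tcp_rot: [[0.088, 0.996, -0.0], [0.996, -0.088, -0.0], [-0.0, -0.0, -1.0]]
force: [0.0, -0.3, -1.6]
opening: 0.049
grip_force: 53.0
```

apply_moves --rows '[[[0,0,5],[0,0,0]],[[0,0,5],[0,0,0]],[[0,0,4],[0,0,0]],[[0,0,4],[0,0,0]],[[0,0,3],[0,0,0]],[[0,0,0],[0,0,0]]]'

```text
time: 34.13
tool_pos: [0.5452, 0.3388, 0.0401]
tcp_rot: [[0.087, 0.996, -0.001], [0.996, -0.087, -0.001], [-0.001, -0.001, -1.0]]
force: [-0.1, -1.3, -2.5]
opening: 0.0489
grip_force: 53.0
```

apply_moves --rows '[[[0,0,4],[0,0,0]],[[0,0,4],[0,0,0]],[[0,0,4],[0,0,0]],[[0,0,3],[0,0,0]],[[0,0,2],[0,0,0]],[[0,0,1],[0,0,0]],[[0,0,0],[0,0,0]]]'

```text
time: 34.72
tool_pos: [0.5457, 0.3393, 0.0236]
tcp_rot: [[0.087, 0.996, 0.0], [0.996, -0.087, 0.0], [0.0, 0.0, -1.0]]
force: [-1.5, -1.4, 2.0]
opening: 0.0495
grip_force: 53.3
```

```bash
python3 - <<'E'
from h import *
d=np.load('pics/w15.npz'); T=d["tp"];X=d["tr"]
p=pix("w15",[[180+150/5,120+228/5]],.1)
# cap B angle from mosaic m8 rib (w8)
r=pix("w8",np.array([[180,120]])+np.array([[40,225],[245,255]])/5,.1);v=(r[1]-r[0])[:2]
a=np.degrees(np.arctan2(v[1],v[0])); print("rib",a,[((a-y)%180) for y in (22,112)])
go(.5446,.3380,.024,-5)
E
```

```text
rib 76.40431393013031 [np.float64(54.404313930130314), np.float64(144.40431393013031)]
shift [-1.4 -1.  -0.4] turn z 0.000 (alt -3.141) tilt [ 0.0001 -0.0003  0.    ] q7 -0.64 t 34.7 F [-1.5 -1.4  2. ]
```

B is seated. I'll release, rise to the cap (shifting -3 mm in x) and grip it. About 0.95 rad is needed.

apply_moves --rows '[[[0,0,0],[0,0,0]],[[0,0,0],[0,0,0]],[[0,0,0],[0,0,0]],[[0,0,-6],[0,0,0]],[[-1,0,-10],[0,0,0]],[[-1,0,-12],[0,0,0]],[[-1,0,-8],[0,0,0]],[[0,0,0],[0,0,0]]]' --jaw 62

```text
time: 35.38
tool_pos: [0.5475, 0.3369, 0.0626]
tcp_rot: [[0.087, 0.996, 0.005], [0.996, -0.087, 0.003], [0.003, 0.004, -1.0]]
force: [0.4, -0.1, -0.1]
opening: 0.0619
grip_force: 0.0
```

apply_moves --rows '[[[0,0,0],[0,0,0]],[[0,0,0],[0,0,0]],[[0,0,0],[0,0,0]],[[0,0,0],[0,0,0]]]' --jaw 25 --squeeze 40

```text
time: 35.72
tool_pos: [0.5456, 0.3363, 0.0598]
tcp_rot: [[0.087, 0.996, 0.0], [0.996, -0.087, 0.0], [0.0, 0.0, -1.0]]
force: [-2.3, -0.6, 5.6]
opening: 0.0425
grip_force: 40.2
```

apply_moves --rows '[[[0,0,0],[0,0,0.08]],[[0,0,0],[0,0,0.08]],[[0,0,0],[0,0,0.08]],[[0,0,0],[0,0,0.08]],[[0,0,0],[0,0,0.08]],[[0,0,0],[0,0,0.08]],[[0,0,0],[0,0,0.08]],[[0,0,0],[0,0,0.08]],[[0,0,0],[0,0,0.08]],[[0,0,0],[0,0,0.06]],[[0,0,0],[0,0,0.04]],[[0,0,0],[0,0,0.04]],[[0,0,0],[0,0,0]]]'

```text
time: 36.8
tool_pos: [0.545, 0.3368, 0.0598]
tcp_rot: [[0.812, 0.583, -0.0], [0.583, -0.812, 0.001], [0.0, -0.001, -1.0]]
force: [-2.4, -0.3, 6.4]
opening: 0.0425
grip_force: 40.2
```

```bash
python3 -c "
from h import *
o=robot.observe();print(o['torque'],o['force'],o['opening'],o['tcp_rot'][:,1],o['qpos'][6])"
```

```text
[-0.11750314  0.42530532 -0.03272803] [-2.41137019 -0.32312785  6.38744733] 0.04254584998853979 [ 0.58330216 -0.81225484 -0.00081786] -1.452886861835522
```

apply_moves --rows '[[[0,0,0],[0,0,0.04]],[[0,0,0],[0,0,0.04]],[[0,0,0],[0,0,0.04]],[[0,0,0],[0,0,0.04]],[[0,0,0],[0,0,0]]]'

```text
time: 37.22
tool_pos: [0.5438, 0.3373, 0.0599]
tcp_rot: [[0.894, 0.448, -0.002], [0.448, -0.894, 0.001], [-0.002, -0.002, -1.0]]
force: [-5.7, -1.5, 8.9]
opening: 0.0425
grip_force: 40.4
```

```bash
python3 -c "
from h import *
o=robot.observe();print(o['torque'],o['force'],o['opening'],o['tcp_rot'][:,1],o['qpos'][6])"
```

```text
[-0.09808181  1.0374604   0.39074691] [-5.7023056  -1.54567157  8.90230441] 0.042532822066062806 [ 0.4482522  -0.89390566 -0.00162269] -1.6029392879903195
```

apply_moves --rows '[[[0,0,0],[0,0,0.04]],[[0,0,0],[0,0,0.02]],[[0,0,0],[0,0,0]]]'

```text
time: 37.47
tool_pos: [0.5431, 0.3372, 0.06]
tcp_rot: [[0.919, 0.395, -0.004], [0.395, -0.919, 0.0], [-0.003, -0.002, -1.0]]
force: [-6.8, -1.2, 10.5]
opening: 0.0422
grip_force: 40.6
```

```bash
python3 -c "
from h import *
o=robot.observe();print(o['torque'],o['force'],o['opening'],o['tcp_rot'][:,1],o['qpos'][6])"
```

```text
[-0.33018195  1.57650733  0.62313265] [-6.78066167 -1.17994872 10.50840198] 0.04222600431440837 [ 0.395381   -0.91851588 -0.00156311] -1.658262928981702
```

B is tight. I'll rise and head for C.

apply_moves --rows '[[[0,0,0],[0,0,0]],[[0,0,0],[0,0,0]],[[0,0,0],[0,0,0]],[[0,0,-15],[0,0,0]],[[0,0,-25],[0,0,0]],[[0,0,-35],[0,0,0]],[[0,0,-35],[0,0,0]],[[0,0,-35],[0,0,0]],[[0,0,-25],[0,0,0]],[[0,0,0],[0,0,-0.1]],[[0,0,0],[0,0,-0.12]],[[0,0,0],[0,0,-0.12]],[[0,0,0],[0,0,-0.12]],[[0,0,0],[0,0,-0.12]],[[0,0,0],[0,0,-0.12]],[[0,0,0],[0,0,-0.12]],[[0,0,0],[0,0,-0.12]],[[0,0,0],[0,0,-0.12]],[[0,0,0],[0,0,-0.1]],[[0,0,0],[0,0,0]]]' --jaw 58

```text
time: 39.13
tool_pos: [0.5455, 0.3357, 0.2284]
tcp_rot: [[0.005, 1.0, -0.001], [1.0, -0.005, -0.0], [-0.0, -0.001, -1.0]]
force: [0.2, 0.0, -0.3]
opening: 0.0579
grip_force: 0.0
```

```bash
python3 - <<'E'
from h import *
snap("wrist","w16");caps("w16",.112); go(.503,-.393,.23,0)
E
```

```text
w16 [306.5 252. ] 41 44 xy [0.5369 0.2616] tool [-74.1  -8.2 116.4]
w16 [151.5 240. ] 49 44 xy [0.3828 0.2757] tool [ -60.8 -162.4  116.5]
w16 [313. 177.] 44 46 xy [0.544 0.339] tool [  3.3  -1.5 116.4]
w16 [519.5 157. ] 65 48 xy [0.7349 0.3568] tool [ 22.1 189.3 116.2]
w16 [543.  52.] 74 58 xy [0.7393 0.446 ] tool [111.3 193.3 116.2]
shift [-729.1  -35.5   -1.2] turn z -0.010 (alt 3.132) tilt [-0.0005  0.0005 -0.    ] q7 -0.56 t 39.2 F [ 0.1  0.7 -0.2]
```

apply_moves --rows '[[[-25,-1,0],[0,0,0]],[[-38,-2,0],[0,0,0]],[[-38,-2,0],[0,0,0]],[[-38,-2,0],[0,0,0]],[[-38,-2,0],[0,0,0]],[[-38,-2,0],[0,0,0]],[[-38,-2,0],[0,0,0]],[[-38,-2,0],[0,0,0]],[[-38,-2,0],[0,0,0]],[[-38,-2,0],[0,0,0]],[[-38,-2,0],[0,0,0]],[[-38,-2,0],[0,0,0]],[[-38,-2,0],[0,0,0]],[[-38,-2,0],[0,0,0]],[[-38,-2,0],[0,0,0]],[[-38,-2,0],[0,0,0]],[[-38,-2,0],[0,0,0]],[[-38,-2,0],[0,0,0]],[[-38,-2,0],[0,0,0]],[[-20,-1,0],[0,0,0]]]' --jaw 72

```text
time: 40.85
tool_pos: [0.5, -0.3979, 0.2288]
tcp_rot: [[0.015, 1.0, -0.001], [1.0, -0.015, -0.003], [-0.003, -0.001, -1.0]]
force: [0.6, 0.1, 1.1]
opening: 0.0718
grip_force: 0.0
```

apply_moves --rows '[[[0,0,0],[0,0,0]],[[0,0,0],[0,0,0]],[[0,0,0],[0,0,0]]]'

```text
time: 41.1
tool_pos: [0.5028, -0.3915, 0.2286]
tcp_rot: [[0.008, 1.0, -0.0], [1.0, -0.008, 0.001], [0.001, -0.0, -1.0]]
force: [0.2, 0.1, -0.7]
opening: 0.0717
grip_force: 0.0
```

```bash
python3 - <<'E'
from h import *
snap("wrist","w17",None,1.25);caps("w17",.09); go(.503,-.393,.23,0)
E
```

```text
w17 [554.  265.5] 62 49 xy [ 0.7639 -0.4942] tool [-100.9  261.9  138.5]
w17 [316.5 185.5] 41 43 xy [ 0.5047 -0.4019] tool [-10.5   1.9 138.6]
w17 [568.5 182.5] 69 47 xy [ 0.7604 -0.4009] tool [ -7.6 257.6 138.6]
shift [-2.2 -0.2 -1.3] turn z -0.006 (alt 3.136) tilt [ 0.0003 -0.0013  0.    ] q7 0.78 t 41.1 F [ 0.1 -0.7 -0.6]
```

View pics/w17.png

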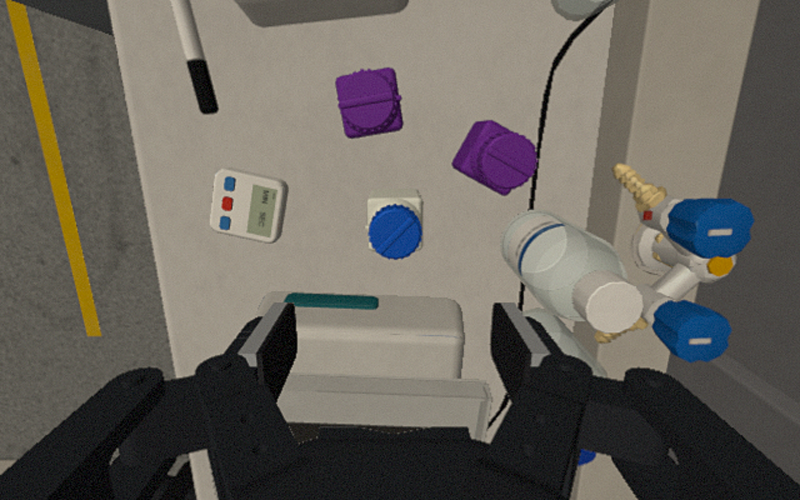

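w17: C's cap is at (395,231), square to the tool. The purple ones at (370,100) and (497,157), the timer and the wash bottle at (520,245) are all clear of the fingers.

apply_moves --rows '[[[-6,1,15],[0,0,0]],[[-6,1,25],[0,0,0]],[[0,0,28],[0,0,0]],[[0,0,28],[0,0,0]],[[0,0,28],[0,0,0]],[[0,0,28],[0,0,0]],[[0,0,20],[0,0,0]],[[0,0,12],[0,0,0]],[[0,0,0],[0,0,0]],[[0,0,0],[0,0,0]]]'

```text
time: 41.98
tool_pos: [0.5044, -0.404, 0.0447]
tcp_rot: [[0.006, 1.0, -0.0], [1.0, -0.006, 0.0], [0.0, -0.0, -1.0]]
force: [0.1, -0.0, 0.9]
opening: 0.0722
grip_force: 0.0
```

```bash
python3 - <<'E'
from h import *
snap("wrist","w18"); caps("w18",.096)
go(.5047,-.402,.007,0)
E
```

```text
w18 [557.  268.5] 78 55 xy [ 0.6111 -0.4053] tool [ -0.6 106.6 -51.3]
w18 [314. 253.] 96 98 xy [ 0.5041 -0.3972] tool [  6.9  -0.4 -51.3]
shift [ 2.9 -0.4 38.9] turn z -0.007 (alt 3.135) tilt [0.0013 0.0008 0.    ] q7 0.87 t 42.0 F [0.4 0.3 0.9]
```

apply_moves --rows '[[[0,0,10],[0,0,0]],[[0,0,10],[0,0,0]],[[0,0,10],[0,0,0]],[[0,0,7],[0,0,0]],[[0,0,0],[0,0,0]]]'

```text
time: 42.45
tool_pos: [0.503, -0.4035, 0.0057]
tcp_rot: [[0.007, 1.0, -0.003], [1.0, -0.007, 0.002], [0.002, -0.003, -1.0]]
force: [-1.0, -0.3, 0.0]
opening: 0.072
grip_force: 0.0
```

apply_moves --rows '[[[0,0,0],[0,0,0]],[[0,0,0],[0,0,0]],[[0,0,0],[0,0,0]],[[0,0,0],[0,0,0]],[[0,0,0],[0,0,0]],[[0,0,0],[0,0,0]]]' --jaw 30 --squeeze 50

```text
time: 42.95
tool_pos: [0.5045, -0.4049, 0.0084]
tcp_rot: [[0.007, 1.0, 0.001], [1.0, -0.007, -0.001], [-0.0, 0.001, -1.0]]
force: [0.6, -0.3, 0.1]
opening: 0.0491
grip_force: 52.7
```

apply_moves --rows '[[[0,0,-8],[0,0,0]],[[0,0,-16],[0,0,0]],[[0,0,-24],[0,0,0]],[[0,0,-28],[0,0,0]],[[0,0,-28],[0,0,0]],[[0,0,-28],[0,0,0]],[[0,0,-28],[0,0,0]],[[0,0,-20],[0,0,0]],[[0,0,-10],[0,0,0]],[[0,0,0],[0,0,0]],[[0,0,0],[0,0,0]]]'

```text
time: 43.87
tool_pos: [0.504, -0.4043, 0.1974]
tcp_rot: [[0.007, 1.0, -0.0], [1.0, -0.007, 0.001], [0.001, -0.0, -1.0]]
force: [0.6, 0.0, -2.8]
opening: 0.049
grip_force: 52.6
```

```bash
python3 - <<'E'
from h import *
snap("wrist","w19"); o=robot.observe(); print(o["opening"],o["tool_pos"]); caps("w19",o["tool_pos"][2]+.089)
r=pix("w17",np.array([[372,250],[420,210]])/1.25,.1);v=(r[1]-r[0])[:2];a=np.degrees(np.arctan2(v[1],v[0]));print("rib",a,a%90)
go(.3848,.3491,.19,-5)
E
```

```text
0.04887558663026421 [ 0.50362528 -0.40381041  0.19631634]
w19 [584.5 270. ] 75 56 xy [ 0.5888 -0.3859] tool [ 19.   84.6 -87.9]
w19 [315.5 288.5] 129 117 xy [ 0.5043 -0.392 ] tool [ 12.3   0.1 -87.9]
w19 [601.  175.5] 78 55 xy [ 0.5868 -0.3556] tool [ 49.3  82.4 -87.9]
rib 40.18775863714533 40.18775863714533
shift [ 752.1 -124.     7.8] turn z 0.080 (alt -3.061) tilt [-0.002  -0.0016 -0.    ] q7 0.81 t 43.9 F [ 0.1  0.6 -2.3]
```

apply_moves --rows '[[[18,0,0],[0,0,0]],[[30,0,0],[0,0,0]],[[39,0,0],[0,0,0]],[[39,0,0],[0,0,0]],[[39,0,0],[0,0,0]],[[39,0,0],[0,0,0]],[[39,0,0],[0,0,0]],[[39,0,0],[0,0,0]],[[39,0,0],[0,0,0]],[[39,0,0],[0,0,0]],[[39,0,0],[0,0,0]],[[39,-12,0],[0,0,0]],[[39,-14,0],[0,0,0]],[[39,-14,0],[0,0,0]],[[39,-14,0],[0,0,0]],[[39,-14,0],[0,0,0]],[[39,-14,0],[0,0,0]],[[39,-14,0],[0,0,0]],[[39,-14,0],[0,0,0]],[[39,-14,0],[0,0,0]]]'

```text
time: 45.58
tool_pos: [0.3834, 0.3471, 0.1958]
tcp_rot: [[0.007, 1.0, -0.003], [1.0, -0.007, -0.002], [-0.002, -0.003, -1.0]]
force: [1.8, -0.1, -2.1]
opening: 0.0492
grip_force: 52.6
```

apply_moves --rows '[[[0,0,0],[0,0,0.08]],[[0,0,0],[0,0,0]],[[0,0,0],[0,0,0]],[[0,0,0],[0,0,0]]]'

```text
time: 45.92
tool_pos: [0.3858, 0.3444, 0.1967]
tcp_rot: [[0.087, 0.996, -0.001], [0.996, -0.088, -0.002], [-0.002, -0.001, -1.0]]
force: [0.3, -0.4, -2.7]
opening: 0.0491
grip_force: 52.7
```

```bash
python3 - <<'E'
from h import *
o=robot.observe();print(o["opening"],o["tool_pos"]); go(.3854,.3480,.024,-5)
E
```

```text
0.04911813838736197 [0.38579649 0.34442654 0.19671551]
shift [  3.9  -0.5 172.7] turn z -0.000 (alt 3.141) tilt [-0.0011  0.0023  0.    ] q7 -0.87 t 45.9 F [ 0.3 -0.4 -2.7]
```

apply_moves --rows '[[[2,0,15],[0,0,0]],[[1.5,0,20],[0,0,0]],[[0,0,20],[0,0,0]],[[0,0,20],[0,0,0]],[[0,0,20],[0,0,0]],[[0,0,20],[0,0,0]],[[0,0,14],[0,0,0]],[[0,0,6],[0,0,0]],[[0,0,0],[0,0,0]],[[0,0,0],[0,0,0]]]'

```text
time: 46.75
tool_pos: [0.3865, 0.3491, 0.0633]
tcp_rot: [[0.088, 0.996, 0.0], [0.996, -0.088, 0.0], [0.0, 0.0, -1.0]]
force: [1.2, 0.8, -2.4]
opening: 0.0489
grip_force: 52.6
```

apply_moves --rows '[[[0,0,5],[0,0,0]],[[0,0,5],[0,0,0]],[[0,0,5],[0,0,0]],[[0,0,4],[0,0,0]],[[0,0,3],[0,0,0]],[[0,0,0],[0,0,0]]]'

```text
time: 47.25
tool_pos: [0.3853, 0.3493, 0.0401]
tcp_rot: [[0.087, 0.996, -0.001], [0.996, -0.087, -0.001], [-0.001, -0.001, -1.0]]
force: [-0.6, 0.8, -2.3]
opening: 0.0491
grip_force: 52.6
```

apply_moves --rows '[[[0,0,4],[0,0,0]],[[0,0,4],[0,0,0]],[[0,0,4],[0,0,0]],[[0,0,3],[0,0,0]],[[0,0,2],[0,0,0]],[[0,0,1],[0,0,0]],[[0,0,0],[0,0,0]]]'

```text
time: 47.83
tool_pos: [0.3857, 0.3506, 0.0242]
tcp_rot: [[0.087, 0.996, -0.0], [0.996, -0.087, 0.001], [0.001, -0.0, -1.0]]
force: [-2.8, -1.0, 5.0]
opening: 0.0494
grip_force: 53.5
```

apply_moves --rows '[[[0,0,0],[0,0,0]],[[0,0,0],[0,0,0]],[[0,0,0],[0,0,0]],[[0,0,-6],[0,0,0]],[[0.5,0,-10],[0,0,0]],[[0.5,0,-12],[0,0,0]],[[0,0,-8],[0,0,0]],[[0,0,0],[0,0,0]]]' --jaw 62

```text
time: 48.5
tool_pos: [0.3875, 0.3523, 0.062]
tcp_rot: [[0.087, 0.996, 0.004], [0.996, -0.087, 0.004], [0.004, 0.003, -1.0]]
force: [0.1, 0.2, 1.0]
opening: 0.062
grip_force: 0.0
```

apply_moves --rows '[[[0,0,0],[0,0,0]],[[0,0,0],[0,0,0]],[[0,0,0],[0,0,0]],[[0,0,0],[0,0,0]]]' --jaw 25 --squeeze 40

```text
time: 48.83
tool_pos: [0.3859, 0.351, 0.0596]
tcp_rot: [[0.087, 0.996, 0.0], [0.996, -0.087, 0.0], [0.0, 0.0, -1.0]]
force: [-1.0, -0.6, 6.1]
opening: 0.0425
grip_force: 39.9
```

About 0.70 rad is expected for C.

apply_moves --rows '[[[0,0,0],[0,0,0.08]],[[0,0,0],[0,0,0.08]],[[0,0,0],[0,0,0.08]],[[0,0,0],[0,0,0.08]],[[0,0,0],[0,0,0.08]],[[0,0,0],[0,0,0.08]],[[0,0,0],[0,0,0.06]],[[0,0,0],[0,0,0.04]],[[0,0,0],[0,0,0.04]],[[0,0,0],[0,0,0]]]'

```text
time: 49.67
tool_pos: [0.3854, 0.3516, 0.0597]
tcp_rot: [[0.65, 0.76, -0.0], [0.76, -0.65, 0.001], [0.001, -0.001, -1.0]]
force: [-2.2, -0.2, 7.1]
opening: 0.0426
grip_force: 40.0
```

```bash
python3 -c "
from h import *
o=robot.observe();print(o['torque'],o['force'],o['opening'],o['tcp_rot'][:,1],o['qpos'][6])"
```

```text
[-0.01642123  0.43637143 -0.01106308] [-2.1555611  -0.22078173  7.1430661 ] 0.04255687316634212 [ 0.75969186 -0.65028251 -0.00096315] -1.480611111893949
```

apply_moves --rows '[[[0,0,0],[0,0,0.04]],[[0,0,0],[0,0,0.04]],[[0,0,0],[0,0,0.04]],[[0,0,0],[0,0,0.04]],[[0,0,0],[0,0,0]]]'

```text
time: 50.08
tool_pos: [0.3853, 0.3517, 0.0597]
tcp_rot: [[0.763, 0.646, -0.001], [0.646, -0.763, 0.001], [0.0, -0.001, -1.0]]
force: [-2.0, 0.2, 6.7]
opening: 0.0425
grip_force: 40.0
```

```bash
python3 -c "
from h import *
o=robot.observe();print(o['torque'],o['force'],o['opening'],o['tcp_rot'][:,1],o['qpos'][6])"
```

```text
[ 0.03369106  0.50398577 -0.03783186] [-2.04285046  0.20102225  6.74053767] 0.04251821171605612 [ 0.64639684 -0.76300032 -0.00128022] -1.638544004538131
```

apply_moves --rows '[[[0,0,0],[0,0,0.04]],[[0,0,0],[0,0,0.04]],[[0,0,0],[0,0,0.04]],[[0,0,0],[0,0,0]]]'

```text
time: 50.42
tool_pos: [0.3841, 0.3522, 0.0598]
tcp_rot: [[0.834, 0.552, -0.002], [0.552, -0.834, 0.001], [-0.001, -0.002, -1.0]]
force: [-5.1, 0.2, 8.9]
opening: 0.0428
grip_force: 40.2
```

```bash
python3 -c "
from h import *
o=robot.observe();print(o['torque'],o['force'],o['opening'],o['tcp_rot'][:,1],o['qpos'][6])"
```

```text
[0.07698485 1.02455514 0.40464134] [-5.14782062  0.2127796   8.85283717] 0.04275415204687894 [ 0.55217699 -0.83372449 -0.00201051] -1.7559916259062365
```

apply_moves --rows '[[[0,0,0],[0,0,0.04]],[[0,0,0],[0,0,0.04]],[[0,0,0],[0,0,0.04]],[[0,0,0],[0,0,0]]]'

```text
time: 50.75
tool_pos: [0.3847, 0.3522, 0.0597]
tcp_rot: [[0.894, 0.448, -0.001], [0.448, -0.894, 0.001], [-0.0, -0.002, -1.0]]
force: [-3.7, 1.1, 7.1]
opening: 0.0425
grip_force: 40.8
```

```bash
python3 -c "
from h import *
o=robot.observe();print(o['torque'],o['force'],o['opening'],o['tcp_rot'][:,1],o['qpos'][6])"
```

```text
[0.10818461 0.72746256 0.12690086] [-3.74259855  1.12580672  7.13309589] 0.042544593933316444 [ 0.44819437 -0.89393477 -0.00156009] -1.87470568062321
```

apply_moves --rows '[[[0,0,0],[0,0,0.03]],[[0,0,0],[0,0,0.03]],[[0,0,0],[0,0,0.03]],[[0,0,0],[0,0,0]]]' --squeeze 60

```text
time: 51.08
tool_pos: [0.3856, 0.3524, 0.0598]
tcp_rot: [[0.93, 0.367, 0.001], [0.367, -0.93, 0.002], [0.002, -0.001, -1.0]]
force: [-1.7, 1.9, 5.3]
opening: 0.0416
grip_force: 60.7
```

```bash
python3 -c "
from h import *
o=robot.observe();print(o['torque'],o['force'],o['opening'],o['grip_force'],o['tcp_rot'][:,1],o['qpos'][6])"
```

```text
[0.29122548 0.24382465 0.61073544] [-1.6821825   1.94266317  5.25290854] 0.04161281964679684 60.66124141216278 [ 0.36729105 -0.93010497 -0.00142438] -1.9623988680270603
```

C's cap is tight, at 0.61 N m. I'll release, rise and move in front of the drawer, taking a check picture on the way.

apply_moves --rows '[[[0,0,0],[0,0,0]],[[0,0,0],[0,0,0]],[[0,0,0],[0,0,0]],[[0,0,-15],[0,0,0]],[[0,0,-25],[0,0,0]],[[0,0,-35],[0,0,0]],[[0,0,-35],[0,0,0]],[[0,0,-35],[0,0,0]],[[0,0,-35],[0,0,0]],[[0,0,-10],[0,0,-0.1]],[[0,0,0],[0,0,-0.12]],[[0,0,0],[0,0,-0.12]],[[0,0,0],[0,0,-0.12]],[[0,0,0],[0,0,-0.12]],[[0,0,0],[0,0,-0.12]],[[0,0,0],[0,0,-0.12]],[[0,0,0],[0,0,-0.12]],[[0,0,0],[0,0,-0.12]],[[0,0,0],[0,0,-0.04]],[[0,0,0],[0,0,0]]]' --jaw 58

```text
time: 52.75
tool_pos: [0.3859, 0.3502, 0.2484]
tcp_rot: [[0.097, 0.995, -0.001], [0.995, -0.097, -0.001], [-0.001, -0.001, -1.0]]
force: [0.3, 0.6, -0.0]
opening: 0.0578
grip_force: 0.0
```

apply_moves --rows '[[[-15,8,0],[0,0,0]],[[-25,15,0],[0,0,0]],[[-25,15,0],[0,0,0]],[[-25,15,0],[0,0,0]],[[-25,15,0],[0,0,0]],[[-25,13,0],[0,0,0]],[[-25,0,0],[0,0,0]],[[0,0,0],[0,0,0]],[[0,0,0],[0,0,0]],[[0,0,0],[0,0,0]]]' --jaw 0

```text
time: 53.58
tool_pos: [0.4502, 0.1792, 0.2489]
tcp_rot: [[0.097, 0.995, -0.0], [0.995, -0.097, 0.001], [0.001, -0.0, -1.0]]
force: [-0.1, -0.3, 0.9]
opening: -0.0002
grip_force: 0.0
```

```bash
python3 - <<'E'
from h import *
snap("wrist","w20",None,1.25);caps("w20",.112); go(.4437,.115,.23,-5)
snap("top","t20"); snap("side","s20"); caps("t20",.096)
E
```

```text
w20 [585. 338.] 56 48 xy [ 0.7447 -0.0438] tool [-193.4  314.9  136.6]
w20 [455.  278.5] 32 31 xy [0.5931 0.0488] tool [-116.   155.   136.7]
w20 [551.5 223. ] 49 40 xy [0.692  0.1047] tool [-50.7 247.9 136.7]
w20 [229.5  86. ] 49 48 xy [0.3796 0.2722] tool [ 85.6 -79.3 136.9]
w20 [396.5  84.5] 47 49 xy [0.5346 0.2583] tool [ 86.8  76.4 136.9]
w20 [400.  10.] 46 20 xy [0.5393 0.3199] tool [148.6  75.1 136.9]
w20 [223.  11.] 48 22 xy [0.3846 0.3343] tool [147.8 -80.4 137. ]
shift [-65.1  -0.2  18.8] turn z -0.009 (alt 3.133) tilt [-0.0003 -0.0003  0.    ] q7 -0.55 t 53.6 F [ 0.   0.7 -0.3]
t20 [583.5 274.5] 49 39 xy [ 0.6074 -0.8756] tool [-1035.4   257.9   152.4]
```

View pics/w20.png

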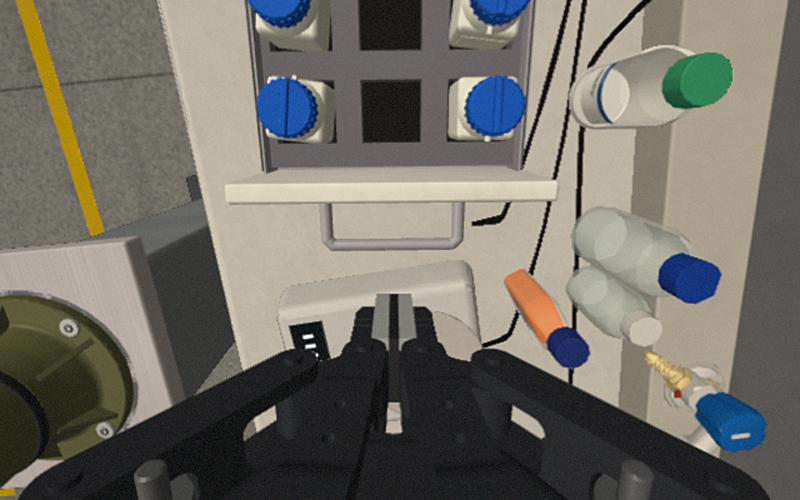

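All four jars are in pockets: A at (287,105) with its rib square to the jar, the stored one at (495,105), and C and B behind. The middle pockets are empty. Next I'll see how near the balance stands to the handle.

```bash
python3 - <<'E'
from h import *
np.set_printoptions(precision=4,suppress=True)
for z in (.04,.07,.1): print(z,pix("w20",np.array([[285,285],[375,275],[468,262]])/1.25,z)[:,:2].ravel(), pix("w5",np.array([[190,75],[240,270]])/1.25,z)[:,:2].ravel())
print("bar",pix("w20",np.array([[322,244],[462,244]])/1.25,.1))
print(proj("w20",robot.observe()["tool_pos"]+[[0,0,.028]])*1.25)
d=np.load('pics/s20.npz')
E
```

```text
0.04 [0.3303 0.1059 0.4243 0.1076 0.5202 0.1123] [0.3257 0.1053 0.5101 0.1148]
0.07 [0.3401 0.1169 0.4268 0.1185 0.5153 0.1228] [0.3305 0.1191 0.5005 0.1279]
0.1 [0.3499 0.1279 0.4293 0.1294 0.5104 0.1334] [0.3353 0.1329 0.4909 0.1409]
bar [[0.3876 0.1616 0.1   ]
 [0.5061 0.15   0.1   ]]
[[393.2229 304.6347]]
```

apply_moves --rows '[[[-20,0,0],[0,0,0]],[[-30,0,0],[0,0,0]],[[-15,0,0],[0,0,0.009]],[[0,0,30],[0,0,0]],[[0,0,35],[0,0,0]],[[0,0,35],[0,0,0]],[[0,0,35],[0,0,0]],[[0,0,35],[0,0,0]],[[0,0,20],[0,0,0]],[[0,0,9],[0,0,0]],[[0,0,0],[0,0,0]],[[0,0,0],[0,0,0]]]'

```text
time: 54.73
tool_pos: [0.4449, 0.1145, 0.0507]
tcp_rot: [[0.106, 0.994, 0.001], [0.994, -0.106, 0.0], [0.0, 0.001, -1.0]]
force: [0.9, 0.8, 0.7]
opening: -0.0001
grip_force: 0.0
```

apply_moves --rows '[[[8,0,0],[0,0,0]],[[6,0,0],[0,0,0]],[[4,0,0],[0,0,0]],[[4,0,0],[0,0,0]],[[4,0,0],[0,0,0]],[[5,0,0],[0,0,0]],[[6,0,0],[0,0,0]]]'

```text
time: 55.32
tool_pos: [0.4482, 0.1502, 0.0501]
tcp_rot: [[0.107, 0.994, -0.0], [0.994, -0.107, -0.001], [-0.001, -0.0, -1.0]]
force: [-1.9, -2.8, 1.6]
opening: -0.0001
grip_force: 1.3
```

In contact. I'll push steadily.

apply_moves --rows '[[[8,0,0],[0,0,-0.01]],[[9,0,0],[0,0,-0.01]],[[10,0,0],[0,0,0]],[[10,0,0],[0,0,0]],[[10,0,0],[0,0,0]],[[10,0,0],[0,0,0]],[[10,0,0],[0,0,0]],[[10,0,0],[0,0,0]],[[10,0,0],[0,0,0]],[[10,0,0],[0,0,0]],[[10,0,0],[0,0,0]],[[10,0,0],[0,0,0]],[[10,0,0],[0,0,0]],[[10,0,0],[0,0,0]],[[8,0,0],[0,0,0]],[[6,0,0],[0,0,0]],[[4,0,0],[0,0,0]],[[0,0,0],[0,0,0]]]'

```text
time: 56.82
tool_pos: [0.4611, 0.3068, 0.0498]
tcp_rot: [[0.084, 0.996, -0.001], [0.996, -0.084, 0.001], [0.001, -0.001, -1.0]]
force: [0.0, 0.2, -0.3]
opening: -0.0001
grip_force: 0.0
```

apply_moves --rows '[[[4,0,0],[0,0,0]],[[4,0,0],[0,0,0]],[[4,0,0],[0,0,0]],[[3,0,0],[0,0,0]],[[0,0,0],[0,0,0]]]'

```text
time: 57.23
tool_pos: [0.4629, 0.3215, 0.05]
tcp_rot: [[0.085, 0.996, 0.0], [0.996, -0.085, 0.001], [0.001, 0.0, -1.0]]
force: [1.0, 0.5, -0.2]
opening: 0.0001
grip_force: 0.0
```

apply_moves --rows '[[[3,0,0],[0,0,0]],[[3,0,0],[0,0,0]],[[2,0,0],[0,0,0]],[[0,0,0],[0,0,0]]]'

```text
time: 57.57
tool_pos: [0.4636, 0.3273, 0.05]
tcp_rot: [[0.086, 0.996, -0.001], [0.996, -0.086, -0.002], [-0.002, -0.001, -1.0]]
force: [-2.0, -3.9, 2.7]
opening: -0.0003
grip_force: 2.1
```

apply_moves --rows '[[[2,0,0],[0,0,0]],[[2,0,0],[0,0,0]],[[0,0,0],[0,0,0]]]'

```text
time: 57.82
tool_pos: [0.4635, 0.3271, 0.0499]
tcp_rot: [[0.088, 0.996, -0.004], [0.996, -0.088, -0.007], [-0.008, -0.003, -1.0]]
force: [-4.3, -11.1, 8.9]
opening: -0.0001
grip_force: 6.4
```

```bash
python3 - <<'E'
from h import *
snap("wrist","w21"); im=np.load('pics/w21.npz')["pixels"].mean(2).astype(int)
print(im[100:240:3,314]); print(im[100:240:3,280])
u=np.array([.0872,.9962])
for z,off in ((.1,0),): print("bar shut proj",proj("w21",[[.4637,.3436,.1],[.4637,.3386,.1]]))
print("front top edges if shut", proj("w21",[np.r_[np.array([.4637,.3436])+k*u,.128] for k in (.04,.056)]))
E
```

```text
[170 169 166 167 165 162 161 163 161 162 161 158 160 162 152 123  92 140
 136 138 140 139 138 137 139 136 140 137 136 137 143 137 144 131 135 135
 137 140 133 136 140  93 110 119 130 126 111]
[167 167 168 161 168 167 164 160 164 164 161 160 157 155 153 125  95 142
 133 139 140 137 138 131 137 135 135 138 141 140 134 139 138 136 135 139
 139 138 135 139 138  91 110 119 131 124 114]
bar shut proj [[311.76880937 232.52197718]
 [312.81230895 243.12806174]]
front top edges if shut [[310.34262443 148.88411598]
 [310.07304192  95.11578696]]
```

Contact force is up to 11 N, and the bar and front edge are at their shut pixels (rows 232 and 148). I'll back away.

apply_moves --rows '[[[-10,0,0],[0,0,0]],[[-20,0,0],[0,0,0]],[[-20,0,0],[0,0,0]],[[0,0,-30],[0,0,0]],[[0,0,-35],[0,0,0]],[[0,0,-35],[0,0,0]],[[0,0,-35],[0,0,0]],[[0,0,-20],[0,0,0]],[[0,0,0],[0,0,0]],[[0,0,0],[0,0,0]]]'

```text
time: 58.7
tool_pos: [0.4608, 0.2836, 0.2066]
tcp_rot: [[0.085, 0.996, 0.004], [0.996, -0.086, 0.004], [0.004, 0.003, -1.0]]
force: [-0.1, -0.3, -0.8]
opening: -0.0002
grip_force: 0.0
```

```bash
python3 - <<'E'
from h import *
snap("wrist","w22"); print(np.load('pics/w22.npz')["tp"]); im=np.load('pics/w22.npz')["pixels"].mean(2).astype(int)
u=np.array([.0872,.9962])
print(proj("w22",[[.4637,.3436,.1]]),proj("w22",[np.r_[np.array([.4637,.3436])+k*u,.128] for k in (.035,.04,.056)])); print(im[40:180:2,314])
snap("top","t22"); a=np.load('pics/top0.npz')["pixels"].astype(int); b=np.load('pics/t22.npz')["pixels"].astype(int)
m=(np.abs(a-b).max(2)>45).astype(np.uint8); m=cv2.morphologyEx(m,cv2.MORPH_OPEN,np.ones((3,3)))
for c in cv2.findContours(m,cv2.RETR_EXTERNAL,cv2.CHAIN_APPROX_SIMPLE)[0]: print(cv2.boundingRect(c))
E
```

```text
[0.46081535 0.28357484 0.20663815]
[[311.57713515 115.79316269]] [[311.32481749  68.89693466]
 [311.31409989  61.72349965]
 [311.27878327  38.19406934]]
[135 192 189 187 184 184 182 179 178 179 148 107  91  93  89  90 120  92
  98 155 156 155 154 159 161 156 155 157 155 157 158 155 153 155 162 155
 125 139 136 115  90  92 158 155 153 158 156 158 157 156 154 156 159 153
 159 158 153 156 157 157 158 157 159 156 160 155 154 154 155 155]
(230, 310, 5, 9)
(232, 301, 5, 4)
(214, 262, 15, 23)
(429, 240, 13, 13)
(236, 229, 4, 5)
(362, 205, 9, 6)
(384, 204, 12, 13)
(359, 189, 12, 13)
(89, 119, 4, 4)
(94, 100, 126, 156)
(216, 77, 7, 6)
(217, 75, 54, 212)
```

```bash
python3 -c "
from plant import robot
print(robot.finish_job())"
```

```text
the job is handed in; nothing more can be done
None
```

The job is handed in: the three loose jars are in drawer pockets with their caps screwed tight, the drawer is shut, and the stored jar and other bench items are undisturbed; the drawer slipped back about 6 mm after the first pull, so I pushed it out to its stop again before loading.

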